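# Close the sample mill and set its collecting cup

### The job

Close the coffee sample mill: take the round steel cover off the table, push it into the mill's sloping mouth against the spring, turn it about a quarter clockwise until it clicks home, and let it go. Then lift the narrow-footed steel cup out of its leaning rack and stand it upright, steady, in the middle of the round catch plate beside the mill. Leave the jar, mug and scoop where they are.

Things in the scene. Friction and masses are not known exactly. Their poses are not given: they have to be found in the camera images.
- cover_mid (a point): Loose steel bayonet cover, 64 mm tall, 0.22 kg, lying flat, grip up. Point on its axis, 30 mm above its foot; z foot to grip, x along the grip bar. Bar: 64 x 18 mm, from 0 to 34 mm above the point. Flange 72 mm dia, 0 to 8 mm below. Spigot 48 mm dia under it, with two lugs at the very foot at +x and -x (68 mm over both, 12 wide, 8 thick), in line with the bar. Half a turn makes no difference.
- port: Bayonet mouth of the yellow mill (fixed): 100 mm outer, 54 mm inner dia. Origin: centre of its rim face, 200 mm above the table. z points out along the axis, 25 deg from vertical, leaning to the mill's front (robot side). x: direction of the grip bar when locked, 15 deg off straight up the slope. The lug slots lie level, left and right: 75 deg counter-clockwise from x seen from outside (+75 deg about z).
- ejector (a joint): Travel (m) of the sprung plate in the mouth, 0 = out, 8 mm below the rim face: the cover's foot meets it with cover_mid 22 mm above the rim face. It takes 3 N to start, about 9 N at 0.013 (cover_mid 9 mm above the face), where the lugs pass under the lip and the cover can turn. At 8 mm above the face the flange meets the rim. Locked home it reads 0.008.
- port_home (a point): Where cover_mid is when locked: on the mouth's axis, 14 mm above the rim face; axes as port. Entering bar along the slots, pushed to 9 mm and turned 75 deg clockwise seen from outside (stops block the other way, and beyond about 82 deg), the cover is lifted 5 mm by the spring into notches, 9 deg wide either way. Play in slots and mouth about 3 mm.
- cup_mid (a point): Loose steel cup, open top, 120 mm tall, 0.18 kg, 50 mm outer dia over its upper 90 mm, narrowing to a flat foot of 34 mm dia, wall 3 mm. Point on its axis half-way up; z towards the open top. It starts leaning in a rack, top tilted 35 deg from vertical towards the robot side.
- rack: Fixed aluminium rack holding the cup aslant; base 140 x 90 mm; origin under its base; the cup leans towards its -x. Its support plate (44 mm wide, under the cup) reaches 75 mm along the cup from the cup's foot, its side cheeks (62 mm over both) 58 mm; above that the cup is free all round. The cup lifts out straight up.
- plate_top (a point): Centre of the top face of the round steel catch plate, 90 mm dia, 8 mm above the table, fixed to the mill on its right (seen from the robot), 100 mm out from the yellow side. z up, x away from the mill's front. The outlet chute, 130 to 180 mm above the table, sticks out 30 mm from the mill's side.
- jar: Bystander: closed jar of brown glass, 68 mm diameter, 110 mm tall, origin under its centre.
- mug: Bystander: white ceramic mug, 76 mm diameter, 80 mm tall, origin under its centre.
- scoop: Bystander: steel spoon-shaped scoop, 170 mm long, lying on the table, origin near its middle.
Mind the look-alikes: they are no part of the job. What is shaped like the part that bears cup_mid but black or turquoise is not meant.

How it is judged:
By the outcome, as a careful person would: the job done as asked, in the order asked, and still so for the second after the job is handed in, with the robot touching nothing.
It also fails if it takes over 59 s, if anything falls off the work surface, if the arm or the gripper's body presses on something with over 40 N, if the wrist force passes 120 N, or if a joint passes its speed limit or range.

### The arm

A 6-joint arm with a two-finger parallel gripper is mounted at the origin on the work surface. World frame = base frame: x ahead of the robot, y to its left, z up, the work surface at z = 0. Lengths are in m, angles in degrees, forces in N, time in s.
With the tool pointing down it reaches from about 0.325 to 0.775 m from the base axis. Payload 9.3 kg.
Tool frame: the origin (TCP) lies on the centre line of the jaws, within the pads' length; the fingertips stand 8 mm ahead of it and the grasp point (between the pads) lies 11 mm behind it; x points along the fingers, y is the direction in which the jaws open and shut, and the axes are right-handed (so a half turn about x gives the same grasp; the last joint's range is limited). The gripper opens to 85 mm and grips with 20 to 120 N. Pads are 22 mm wide; open, the fingers measure 114 mm over their backs; the gripper's body (76 mm by 85 mm) begins 54 mm behind the grasp point. The pads swing forward as they close: fully open they stand 13 mm farther back than shut.
Start: joints at [-72.8, 14.817, 1.232, 76.415, 0, 81.257], TCP at [0.241, -0.495, 0.239] pointing down, gripper open.
Joint ranges: [-174.27, 174.27], [-52.1, 104.24], [-59.71, 78.15], [-110.17, 111.67], [-87.03, 83.33], [-180, 180]. Speed limits (degrees/s): [127.2, 127.2, 159.86, 180, 180, 180].

### API

Orientations are given as a 3x3 rotation matrix whose columns are the frame's x, y, z axes.
In Python, from bench import monitor, cams, ticket gives the robot as it stands. The module is installed in compiled form; this text tells all that it offers.
- The arm moves only by the shell command python3 -m inch 'ROWS'. ROWS is JSON, a list that holds one entry, the list of rows, each a list of 7 numbers: the shift along the world's x, y, z in units of 0.25 m (1.0 is 0.25 m), then the turn, a rotation vector about the world's x, y, z in units of 180 degrees (1.0 is 180 degrees), then the gripper command: -1 is fully open, 1 is shut, values between are in proportion. In form: [[[dx, dy, dz, ax, ay, az, hand], ...]]. A call has 1 to 10 rows; each row is the pose to reach, as a shift and turn from the pose commanded when the call began, turning the shorter way round; what a row does not reach only later rows make up. A row lasts 1/8 s, in which the tool goes at most 62.5 mm and 10.7 degrees, less where a joint would pass 70% of its speed; a pose out of reach is approached as far as the arm can. A call with a number of a shift or a turn outside -1 to 1 is refused whole. A call with a gripper value outside its range is refused whole. The fingers move at their own pace and stop on an object; the grip force is fixed at half the most. Time passes only in rows, so rows that repeat a pose let the fingers close. It gives the time, the measured TCP pose, the force and the opening at its end, in the units of the state.
- monitor.sense(): the state, without advancing time (a new reading comes with each control period).
- cams.snapshot(name): name is "scene" or "side" or "wrist"; returns (picture, depth): 400x640x3 uint8, red, green, blue; 400x640 float32, m along the optical axis (not along the pixel's ray), 0 where there is no reading.
- cams.camera_info(name): a dict with "fx", "fy", "cx", "cy" (pixels), "world_to_cam" (4x4, takes a point from world to camera coordinates). Camera axes: x right, y up, looking along -z (the intrinsics and any distortion apply to the point x, -y, -z); pixel columns grow to the right and rows downward; lengths in m; the calibration is good to about 2 mm. A picture is of the moment at which its call begins: read the wrist's pose just before it. camera_info takes no time and is no camera call; for the wrist camera it gives the pose at the moment of the call.
- ticket.job_done(): hands the job in, once; it reports no verdict.
Trained networks look in the newest picture that a camera, given by its name, has taken for a name from the list of things; names that differ only in an ending like _2 or _b are one class to them, and where a whole thing is asked for, a point or a joint stands for the part that bears it (a point fixed in the world has none). Each returns a list of dicts, best first, with "confidence" (0 to 1); they miss things now and then, are a little off and sometimes report something else, mostly with a low value. They report only what shows in the picture. A call takes as long as a camera call. They do not tell look-alikes from the thing itself.
- cams.boxes_of(label, camera): "uv" ([column, row] in pixels, amid what is visible of it).
- cams.landmark_of(label, camera): "uv" ([column, row] in pixels: a listed point, or the origin of a listed thing).
The state is a dict: "time_s": time; "joints": joint angles; "joint_velocities": joint speeds; "effort": joint torques, N m; "ee_pos": TCP position; "orientation": TCP orientation; "ft_force": force on the tool from outside, world axes, zero at the start; "ft_torque": the same for the moment, N m; "gripper_width": finger opening in m.
Only numpy, scipy, OpenCV 4.12 (cv2) and the standard library are available. Lean on these libraries where they do the work, as an engineer would, in place of code of your own. Each camera call takes 0.05 s, during which the arm holds its last target.

## Working session

There is one attempt and no reset: what is moved stays moved. The work goes in short steps, Python scripts to look and compute and a shell command to move; the robot and the scene stay as the last step left them, time stands still between calls to the robot, and variables do not carry over. Pictures are saved under pics/ and viewed, and the job is handed in when it is done.

```bash
ls; mkdir -p pics; python3 - <<'E'
from bench import monitor,cams
import cv2,pickle
s=monitor.sense(); print({k:s[k] for k in('time_s','ee_pos','orientation','ft_force','gripper_width')})
D={}
for n in('scene','side'):
    p,d=cams.snapshot(n); cv2.imwrite(f'pics/{n}0.png',p[:,:,::-1]); 
    ci=cams.camera_info(n); D[n]=(p,d,ci); print(n,ci)
    for l in ('cover_mid','port','port_home','cup_mid','rack','plate_top'):
        try: print(l,[( [round(float(v)) for v in r['uv']],round(r['confidence'],2)) for r in cams.landmark_of(l,n)][:4])
        except Exception as e: print(l,e)
pickle.dump(D,open('d0.pkl','wb'))
E
```

```text
pics
{'time_s': 0.0, 'ee_pos': array([ 0.24053203, -0.49430482,  0.23867102]), 'orientation': array([[-3.81972438e-04,  4.37486930e-01, -8.99224689e-01],
       [ 1.24888030e-03, -8.99223844e-01, -4.37487049e-01],
       [-9.99999147e-01, -1.29013200e-03, -2.02890085e-04]]), 'ft_force': array([ 0.62836208, -0.56369558,  0.30826525]), 'gripper_width': 0.08560227024044956}
scene {'fx': 449.93237410431396, 'fy': 449.93237410431396, 'cx': 313.8281226387808, 'cy': 196.04472938251527, 'world_to_cam': array([[-2.51502855e-01,  9.67856526e-01, -2.43004053e-04,
         2.61961577e-01],
       [-6.43545676e-01, -1.67041350e-01,  7.46957931e-01,
         1.82461335e-01],
       [ 7.22907516e-01,  1.88018437e-01,  6.64871258e-01,
        -1.58938086e+00],
       [ 0.00000000e+00,  0.00000000e+00,  0.00000000e+00,
         1.00000000e+00]])}
cover_mid [([309, 233], 0.55)]
port [([471, 208], 0.71), ([311, 233], 0.63)]
port_home [([474, 203], 0.93), ([319, 305], 0.54)]
cup_mid [([203, 193], 0.83), ([271, 177], 0.63), ([249, 200], 0.56), ([389, 222], 0.53)]
rack [([250, 227], 0.7), ([320, 305], 0.43), ([389, 222], 0.32)]
plate_top [([400, 312], 0.81), ([247, 198], 0.43)]
side {'fx': 520.3377188589769, 'fy': 520.3377188589769, 'cx': 324.03984506072305, 'cy': 194.93040256403708, 'world_to_cam': array([[ 0.94389686, -0.33019218,  0.00564338, -0.51711235],
       [ 0.23108842,  0.6726109 ,  0.70298842, -0.14513208],
       [-0.23591708, -0.66224444,  0.7111789 , -1.63758507],
       [ 0.        ,  0.        ,  0.        ,  1.        ]])}
cover_mid [([329, 231], 0.74)]
port [([293, 114], 0.71), ([327, 230], 0.31)]
port_home [([291, 112], 0.91)]
cup_mid [([278, 294], 0.85), ([337, 337], 0.81), ([403, 271], 0.74), ([347, 262], 0.67)]
rack [([346, 281], 0.66)]
plate_top [([347, 170], 0.55)]
```

View pics/scene0.png

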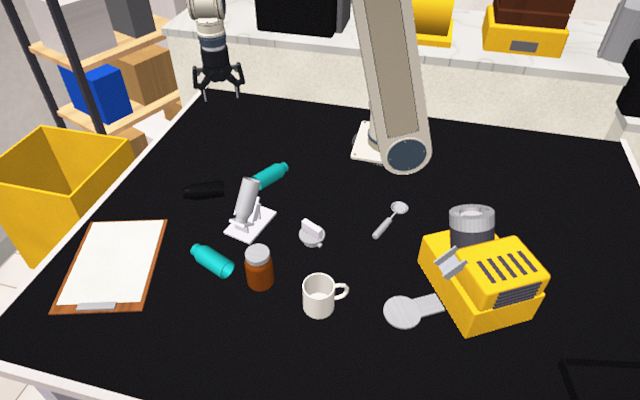

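View pics/side0.png

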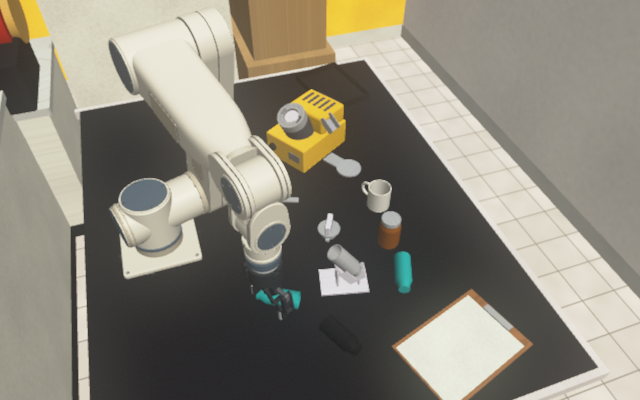

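The scene view shows the cover at about (311,233), the steel cup in the rack at (247,198), and the mouth at (472,212). The plate is at (403,312), the mug at (319,295), the jar at (259,268) and the scoop at (392,218). Cup look-alikes are the turquoise ones at (270,177) and (212,261) and the black one at (203,190). The steel one in the rack is the one to take. Next I measure from depth.

```bash
cat > h.py <<'E'
import numpy as np,cv2,pickle
def cloud(d,ci):
    v,u=np.mgrid[0:d.shape[0],0:d.shape[1]]
    X=(u-ci['cx'])/ci['fx']*d; Y=-(v-ci['cy'])/ci['fy']*d
    P=np.stack([X,Y,-d],-1); T=np.linalg.inv(ci['world_to_cam'])
    W=P@T[:3,:3].T+T[:3,3]; W[d<=0]=np.nan; return W
def proj(p,ci):
    q=ci['world_to_cam']@np.append(p,1); return np.array([ci['cx']+ci['fx']*q[0]/-q[2], ci['cy']-ci['fy']*q[1]/-q[2]])
E
python3 - <<'E'
from h import *
np.set_printoptions(precision=4,suppress=True)
D=pickle.load(open('d0.pkl','rb'))
C={n:cloud(D[n][1],D[n][2]) for n in D}
def pr(n,u,v): print(n,u,v,C[n][v,u],D[n][0][v,u])
for u,v in [(311,233),(312,243),(247,198),(472,210),(403,312),(319,280),(259,268),(392,218),(600,220),(150,200)]: pr('scene',u,v)
for u,v in [(329,231),(347,262),(293,117),(347,168),(344,281),(450,180),(200,300)]: pr('side',u,v)
sc=[cv2.resize(D['scene'][0][160:340,180:560],None,fx=2.1,fy=2.1,interpolation=cv2.INTER_CUBIC)]
cv2.imwrite('pics/cs.png',sc[0][:,:,::-1])
cv2.imwrite('pics/cd.png',cv2.resize(D['side'][0][80:310,240:420],None,fx=2.6,fy=2.6,interpolation=cv2.INTER_CUBIC)[:,:,::-1])
E
```

```text
scene 311 233 [ 0.5246 -0.1422  0.0431] [209 201 209]
scene 312 243 [ 0.5418 -0.1349  0.0236] [182 181 186]
scene 247 198 [ 0.5115 -0.3222  0.1174] [201 197 200]
scene 472 210 [0.4848 0.2444 0.1835] [214 209 215]
scene 403 312 [0.685  0.1257 0.006 ] [218 215 219]
scene 319 280 [ 0.6824 -0.0806  0.0576] [205 197 190]
scene 259 268 [ 0.7055 -0.2212  0.0863] [158  83  27]
scene 392 218 [0.3675 0.0604 0.0001] [67 65 68]
scene 600 220 [0.2245 0.6455 0.0005] [28 28 30]
scene 150 200 [ 0.4721 -0.6652 -0.0025] [29 26 28]
side 329 231 [ 0.5037 -0.1719  0.0467] [183 178 178]
side 347 262 [ 0.4909 -0.3526  0.1194] [175 175 170]
side 293 117 [0.5143 0.2272 0.1969] [224 219 219]
side 347 168 [0.6765 0.1182 0.0086] [187 189 187]
side 344 281 [ 0.4905 -0.3401  0.0132] [223 222 223]
side 450 180 [ 1.0029 -0.0495 -0.0007] [72 69 65]
side 200 300 [ 0.0823 -0.2599  0.002 ] [51 50 49]
```

View pics/cs.png

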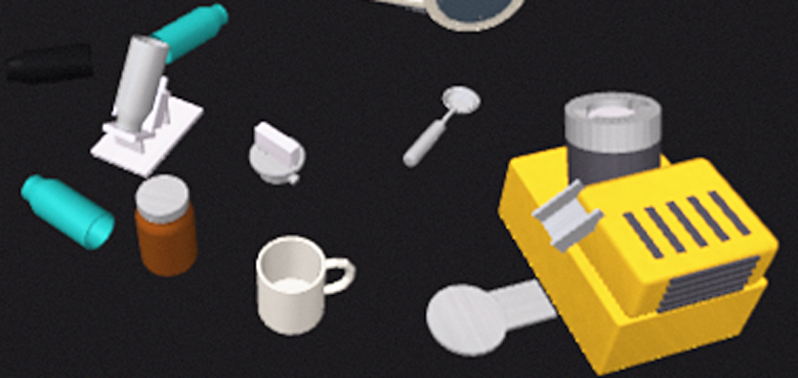

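View pics/cd.png

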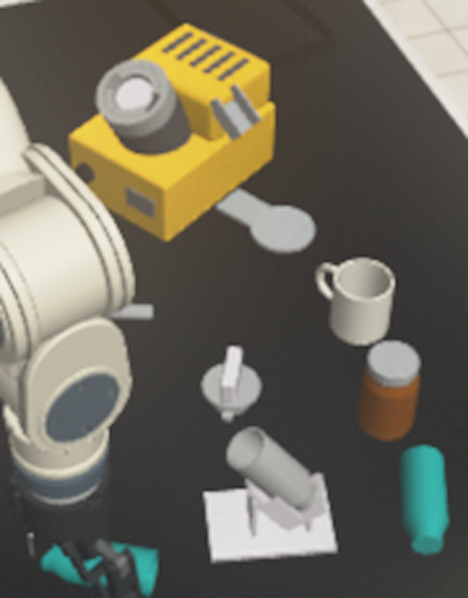

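```bash
cat > fit.py <<'E'
from h import *
from scipy.optimize import least_squares
np.set_printoptions(precision=4,suppress=True)
D=pickle.load(open('d0.pkl','rb'))
C={n:cloud(D[n][1],D[n][2]) for n in D}
def near(n,c,r,z0,z1):
    W=C[n]; m=(np.hypot(W[...,0]-c[0],W[...,1]-c[1])<r)&(W[...,2]>z0)&(W[...,2]<z1); return m
for n in C:
    print('==',n)
    # table noise
    m=near(n,(0.6,-0.02),0.05,-.02,.02); print('table',C[n][m].mean(0),C[n][m].std(0))
    rgb=D[n][0].astype(int)
    m=near(n,(0.68,0.12),0.06,0.004,.014); m&=rgb.min(2)>100; P=C[n][m]; 
    (c,r)=cv2.minEnclosingCircle(P[:,:2].astype(np.float32)); print('plate',m.sum(),c,r,P.mean(0))
    m=near(n,(0.52,-0.145),0.06,0.008,.09); P=C[n][m]; print('cover n',m.sum(), P[:,2].max())
    bar=P[P[:,2]>0.055]; print('bar top',len(bar),bar.mean(0)); rc=cv2.minAreaRect(bar[:,:2].astype(np.float32)); print(rc)
    fl=P[(P[:,2]>0.024)&(P[:,2]<0.036)];print('flange',len(fl),cv2.minEnclosingCircle(fl[:,:2].astype(np.float32)),fl.mean(0))
    y=(rgb[...,0]>150)&(rgb[...,2]<80)&(C[n][...,2]>0.01)&(np.hypot(C[n][...,0]-.55,C[n][...,1]-.27)<.3)
    P=C[n][y]; print('yellow',y.sum(), cv2.minAreaRect(P[:,:2].astype(np.float32)),P.min(0),P.max(0))
    m=near(n,(0.5,0.23),0.09,0.165,.235)&(rgb.max(2)-rgb.min(2)<30)&(rgb.min(2)>90); P=C[n][m]
    print('rim pts',len(P),P.mean(0),P.min(0),P.max(0))
    np.save(f'rim_{n}.npy',P)
E
python3 fit.py
```

```text
== scene
table [ 0.5984 -0.019  -0.0009] [0.0237 0.0253 0.0018]
plate 1053 (0.6797535419464111, 0.12966938316822052) 0.054010361433029175 [0.6839 0.1269 0.0073]
cover n 501 0.06814501260702199
bar top 146 [ 0.5171 -0.1438  0.0618]
((0.5136756896972656, -0.14442066848278046), (0.06531383842229843, 0.021380605176091194), 58.63688659667969)
flange 235 ((0.514576256275177, -0.14304238557815552), 0.03759092837572098) [ 0.5281 -0.145   0.029 ]
yellow 7638 ((0.5896730422973633, 0.2656896114349365), (0.2447080910205841, 0.2122640758752823), 31.552335739135742) [0.4714 0.1429 0.0112] [0.7265 0.416  0.1794]
rim pts 1140 [0.53   0.2392 0.1976] [0.465  0.1902 0.1655] [0.5689 0.2896 0.2222]
== side
table [ 0.6001 -0.0204 -0.0007] [0.025  0.0252 0.0032]
plate 318 (0.6777976155281067, 0.12698033452033997) 0.05259912461042404 [0.6809 0.1264 0.0081]
cover n 379 0.0697096767622638
bar top 99 [ 0.5133 -0.146   0.0626]
((0.5134449601173401, -0.14488907158374786), (0.06966297328472137, 0.01741604320704937), 62.23822784423828)
flange 219 ((0.5141953825950623, -0.14266809821128845), 0.039997782558202744) [ 0.5124 -0.1485  0.0294]
yellow 2547 ((0.5819410085678101, 0.26809632778167725), (0.24803908169269562, 0.1956748217344284), 28.97991180419922) [0.4325 0.14   0.0104] [0.7237 0.4019 0.2091]
rim pts 643 [0.5132 0.2352 0.193 ] [0.4652 0.1886 0.1653] [0.5648 0.295  0.2224]
```

```bash
cat > rimfit.py <<'E'
from h import *
from scipy.optimize import least_squares
np.set_printoptions(precision=4,suppress=True)
def ax(psi): t=np.radians(25); return np.array([-np.sin(t)*np.cos(psi),-np.sin(t)*np.sin(psi),np.cos(t)])
def fitrim(P,tag):
    def res(q,P):
        a=ax(q[3]); d=P-q[:3]; h=d@a; r=np.linalg.norm(d-np.outer(h,a),axis=1)
        face=np.abs(h); side=np.abs(r-.05)
        o=np.where(r>.05,np.where(h>0,np.hypot(h,r-.05),side),np.minimum(np.where(r<.027,.01,face)+0,side)); return o
    q=np.array([.515,.235,.2,np.radians(30)])
    for it in range(4):
        Q=P[res(q,P)<(.012 if it<2 else .007)]
        r=least_squares(lambda x:np.append(res(x,Q),(x[2]-.2)/.002*.02),q,loss='soft_l1',f_scale=.003); q=r.x
    print(tag,len(Q),q[:3],np.degrees(q[3]),np.sqrt(np.mean(res(q,Q)**2)))
    return q
if __name__=='__main__':
    A=np.load('rim_scene.npy');B=np.load('rim_side.npy')
    fitrim(A,'scene');fitrim(B,'side');fitrim(np.vstack([A,B]),'both')
    D=pickle.load(open('d0.pkl','rb'))
    for n in D:
        W=cloud(D[n][1],D[n][2]); rgb=D[n][0].astype(int)
        y=(rgb[...,0]>150)&(rgb[...,2]<80)&(W[...,2]>0.01)&(np.hypot(W[...,0]-.55,W[...,1]-.27)<.3)
        P=W[y]
        # normals of vertical faces by local differences
        dx=np.roll(W,-3,1)-np.roll(W,3,1); dy=np.roll(W,-3,0)-np.roll(W,3,0)
        N=np.cross(dx,dy); N/=np.linalg.norm(N,axis=-1,keepdims=True); ye=cv2.erode(y.astype(np.uint8),np.ones((9,9)))>0
        Nn=N[ye]; Nn=Nn[np.abs(Nn[:,2])<.3]; ang=np.degrees(np.arctan2(Nn[:,1],Nn[:,0]))%90
        print(n,len(ang),np.histogram(ang,18,(0,90))[0],np.median(ang))
E
python3 rimfit.py
```

```text
scene 1004 [0.5091 0.2379 0.1991] 30.34420937240708 0.0016553574359577305
side 453 [0.5111 0.24   0.1997] 30.32518160092375 0.002892423727822239
both 1464 [0.5091 0.2384 0.199 ] 30.63602420348699 0.0022244704591864893
scene 1615 [ 10  11  21  40 126 389 535 271  92  25  19  11   7  15   9  10  11  13] 31.75879611116673
side 190 [ 3  3  5  9 25 39 50 35 13  5  2  0  1  0  0  0  0  0] 30.949151783288997
```

```bash
python3 -m inch '[[[0.7,0.7,0,0,0,-0.4,-1],[0.7,0.7,0,0,0,-0.4,-1],[0.7,0.7,0,0,0,-0.4,-1],[0.7,0.7,0,0,0,-0.4,-1],[0.7,0.7,0,0,0,-0.4,-1],[0.7,0.7,0,0,0,-0.4,-1],[0.7,0.7,0,0,0,-0.4,-1]]]'; python3 -m inch '[[[0.3,0.7,0,0,0,-0.411,-1],[0.3,0.7,0,0,0,-0.411,-1],[0.3,0.7,0,0,0,-0.411,-1],[0.3,0.7,0,0,0,-0.411,-1],[0.3,0.7,0,0,0,-0.411,-1],[0.3,0.7,0,0,0,-0.411,-1],[0.3,0.7,0,0,0,-0.411,-1],[0.3,0.7,0,0,0,-0.411,-1]]]'
python3 - <<'E'
from bench import monitor,cams
import cv2,pickle
s=monitor.sense(); print(s['time_s'],s['joints'],s['ee_pos'],s['orientation'])
ci=cams.camera_info('wrist');p,d=cams.snapshot('wrist');print(ci); pickle.dump((p,d,ci,s),open('w1.pkl','wb'));cv2.imwrite('pics/w1.png',p[:,:,::-1])
for l in('cover_mid',): print(cams.landmark_of(l,'wrist'))
E
```

```text
time_s: 1.58
ee_pos: [0.4159, -0.3191, 0.2393]
orientation: [[0.0, -0.716, -0.698], [-0.0, -0.698, 0.716], [-1.0, 0.0, -0.0]]
ft_force: [0.6, 0.7, -0.4]
gripper_width: 0.0853
time_s: 2.58
ee_pos: [0.1578, -0.2348, 0.2398]
orientation: [[0.251, -0.968, -0.01], [0.064, 0.007, 0.998], [-0.966, -0.251, 0.063]]
ft_force: [-0.2, -0.1, -0.2]
gripper_width: 0.0852
2.575 [-89.50558628 -12.97447855 -28.59885634  78.01098242  14.58157495
 179.9448476 ] [ 0.15781141 -0.2348436   0.23980703] [[ 0.25121926 -0.96788316 -0.00954336]
 [ 0.06353428  0.00665077  0.9979575 ]
 [-0.96584278 -0.25131248  0.06316456]]
{'fx': 301.32037287684665, 'fy': 301.32037287684665, 'cx': 327.89001975301784, 'cy': 201.86595736387216, 'world_to_cam': array([[-0.96793839,  0.00677334, -0.25109639,  0.21467855],
       [ 0.0908754 , -0.92248063, -0.37519481, -0.17623433],
       [-0.23417287, -0.38598394,  0.89228889, -0.42196976],
       [ 0.        ,  0.        ,  0.        ,  1.        ]])}
[{'uv': [137.4, 208.5], 'confidence': 0.82}, {'uv': [235.4, 307.3], 'confidence': 0.66}]
```

Turning that way ran joint 6 into its limit and pulled the arm in. I'll turn it back the other way.

```bash
cat >> h.py <<'E'
from scipy.spatial.transform import Rotation as Ro
def delta(s,pos,Rt):
    d=(np.array(pos)-s['ee_pos'])/.25; rv=Ro.from_matrix(np.array(Rt)@np.array(s['orientation']).T).as_rotvec()/np.pi
    return np.round(d,3),np.round(rv,3)
def Rdown(yaw):  # tool x down, y at yaw
    a=np.radians(yaw);x=np.array([0,0,-1.]);y=np.array([np.cos(a),np.sin(a),0]);return np.stack([x,y,np.cross(x,y)],1)
E
python3 - <<'E'
from h import *; from bench import monitor
s=monitor.sense(); print(delta(s,(.514,-.144,.2),Rdown(-30)), delta(s,(.36,-.2,.23),Rdown(-100)))
E
```

```text
(array([ 1.428,  0.358, -0.16 ]), array([-0.113,  0.002,  0.827])) (array([ 0.812,  0.134, -0.04 ]), array([-0.073,  0.053,  0.442]))
```

```bash
python3 -m inch '[[[0.8,0.13,-0.04,-0.073,0.053,0.442,-1],[0.8,0.13,-0.04,-0.073,0.053,0.442,-1],[0.8,0.13,-0.04,-0.073,0.053,0.442,-1],[0.8,0.13,-0.04,-0.073,0.053,0.442,-1],[0.8,0.13,-0.04,-0.073,0.053,0.442,-1],[0.8,0.13,-0.04,-0.073,0.053,0.442,-1],[0.8,0.13,-0.04,-0.073,0.053,0.442,-1],[0.8,0.13,-0.04,-0.073,0.053,0.442,-1]]]'; python3 - <<'E'
from h import *; from bench import monitor
s=monitor.sense(); print(s['joints'],delta(s,(.514,-.144,.2),Rdown(-30)))
E
```

```text
time_s: 3.68
ee_pos: [0.3596, -0.2025, 0.2297]
orientation: [[-0.003, -0.162, -0.987], [0.0, -0.987, 0.162], [-1.0, 0.0, 0.003]]
ft_force: [-0.5, -0.1, 0.4]
gripper_width: 0.0857
[-4.10134442e+01  1.64140549e+00 -1.61504229e+01  7.23337476e+01
 -7.82014479e-02  1.48318128e+02] (array([ 0.618,  0.234, -0.119]), array([ 0.   , -0.001,  0.385]))
```

```bash
python3 -m inch '[[[0.618,0.234,-0.12,0,0,0.385,-1],[0.618,0.234,-0.12,0,0,0.385,-1],[0.618,0.234,-0.12,0,0,0.385,-1],[0.618,0.234,-0.12,0,0,0.385,-1],[0.618,0.234,-0.12,0,0,0.385,-1],[0.618,0.234,-0.12,0,0,0.385,-1],[0.618,0.234,-0.12,0,0,0.385,-1],[0.618,0.234,-0.12,0,0,0.385,-1]]]'; python3 - <<'E'
from bench import monitor,cams
from h import *
np.set_printoptions(precision=4,suppress=True)
s=monitor.sense(); print(s['joints'],s['ee_pos'])
ci=cams.camera_info('wrist');p,d=cams.snapshot('wrist'); pickle.dump((p,d,ci,s),open('w2.pkl','wb'));cv2.imwrite('pics/w2.png',p[:,:,::-1])
L=cams.landmark_of('cover_mid','wrist'); print(L)
W=cloud(d,ci); m=(np.hypot(W[...,0]-.514,W[...,1]+.144)<.06)&(W[...,2]>.008)&(W[...,2]<.09); P=W[m]
print(len(P),np.percentile(P[:,2],[1,50,99]))
b=P[P[:,2]>.056];print('bar',len(b),b.mean(0),cv2.minAreaRect(b[:,:2].astype(np.float32)))
f=P[(P[:,2]>.022)&(P[:,2]<.038)];print('fl',len(f),cv2.minEnclosingCircle(f[:,:2].astype(np.float32)))
E
```

```text
time_s: 4.68
ee_pos: [0.5137, -0.1439, 0.1996]
orientation: [[-0.002, 0.863, -0.505], [-0.001, -0.505, -0.863], [-1.0, -0.001, 0.002]]
ft_force: [-1.1, 0.1, -0.5]
gripper_width: 0.0853
[-24.6002  14.0951  -5.5844  70.3766  -0.1166  95.7606] [ 0.5137 -0.1439  0.1996]
[{'uv': [390.6, 300.3], 'confidence': 0.37}]
3699 [0.027  0.0301 0.0648]
bar 1230 [ 0.5148 -0.1408  0.0632] ((0.5138136148452759, -0.14258761703968048), (0.06317252665758133, 0.01799229346215725), 62.043067932128906)
fl 2407 ((0.5136365294456482, -0.14260828495025635), 0.03584716096520424)
```

View pics/w2.png

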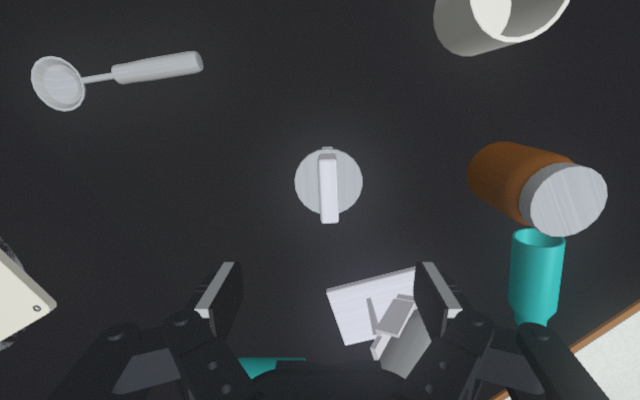

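The wrist view shows the cover at (328,183), its bar running up and down the picture between the open jaws. That gives centre (0.5137,-0.1426), bar at 62°, and a top and flange height that match the sizes given. Going down to grip.

```bash
python3 -m inch '[[[0,0.005,-0.3,0,0,0.013,-1],[0,0.005,-0.5,0,0,0.013,-1],[0,0.005,-0.625,0,0,0.013,-1],[0,0.005,-0.625,0,0,0.013,0],[0,0.005,-0.625,0,0,0.013,1],[0,0.005,-0.625,0,0,0.013,1],[0,0.005,-0.625,0,0,0.013,1],[0,0.005,-0.625,0,0,0.013,1],[0,0.005,-0.625,0,0,0.013,1]]]'; python3 -m inch '[[[0,0,0.02,0,0,0,1],[0,0,0.2,0,0,0,1],[0,0,0.6,0,0,0,1],[0,0,0.9,0,0,0,1],[0,0,0.9,0,0,0,1]]]'; python3 - <<'E'
from bench import monitor,cams
from h import *
s=monitor.sense(); print(s['ee_pos'],s['gripper_width'],s['ft_force'])
p,d=cams.snapshot('wrist');cv2.imwrite('pics/w3.png',p[:,:,::-1])
E
```

```text
time_s: 5.9
ee_pos: [0.5142, -0.1434, 0.0451]
orientation: [[0.001, 0.883, -0.47], [-0.003, -0.47, -0.883], [-1.0, 0.002, 0.002]]
ft_force: [-0.5, 0.8, 7.5]
gripper_width: 0.0166
time_s: 6.52
ee_pos: [0.5129, -0.1429, 0.2716]
orientation: [[-0.0, 0.883, -0.47], [-0.002, -0.47, -0.883], [-1.0, 0.001, 0.002]]
ft_force: [2.0, -0.2, -2.5]
gripper_width: 0.0171
[ 0.51292112 -0.14286154  0.27163761] 0.01712672085660013 [ 2.02212842 -0.23432122 -2.53270049]
```

View pics/w3.png

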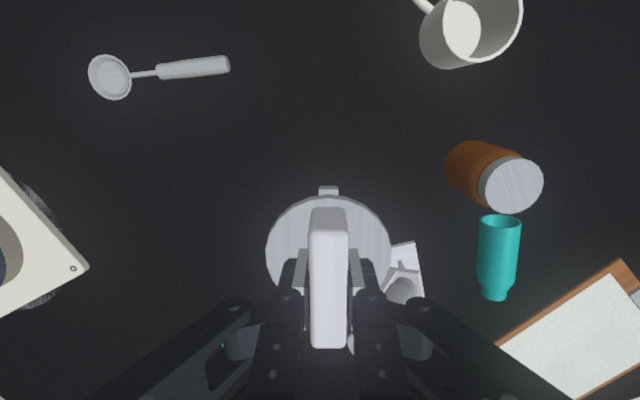

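```bash
cat >> h.py <<'E'
PORT=np.array([.510,.239,.1995]); PSI=30.5
def axes(psi=None):
    p=np.radians(PSI if psi is None else psi);t=np.radians(25)
    a=np.array([-np.sin(t)*np.cos(p),-np.sin(t)*np.sin(p),np.cos(t)]); l=np.array([-np.sin(p),np.cos(p),0]); return a,l
def Rmouth(turn,psi=None): # turn clockwise deg from slots
    a,l=axes(psi); z=Ro.from_rotvec(-np.radians(turn)*a).apply(-l); x=-a; return np.stack([x,np.cross(z,x),z],1)
OFF=.015
def tcp_for(h,port=None):
    a,_=axes(); return (PORT if port is None else port)+(h+OFF)*a
E
python3 - <<'E'
from h import *; from bench import monitor,cams
s=monitor.sense(); ci=cams.camera_info('wrist'); p,d=cams.snapshot('wrist'); W=cloud(d,ci); R=s['orientation']
T=(W-s['ee_pos'])@R  # tool coords
m=(T[...,0]>.006)&(T[...,0]<.024)&(np.hypot(T[...,1],T[...,2])<.034)&(T[...,2]<0.05); Q=T[m]
A=np.c_[Q[:,1:],np.ones(len(Q))];c=np.linalg.lstsq(A,Q[:,0],rcond=None)[0];print('flange x=',c,len(Q),np.median(Q[:,0]),Q.min(0),Q.max(0))
m=(T[...,0]>-.03)&(T[...,0]<-.012)&(abs(T[...,1])<.012)&(abs(T[...,2])<.04);Q=T[m];print('bar top',len(Q),np.median(Q,0),Q.min(0),Q.max(0),cv2.minAreaRect(Q[:,1:].astype(np.float32)))
print(delta(s,tcp_for(.09),Rmouth(0)),tcp_for(.09))
E
```

```text
flange x= [0.00097004 0.0349106  0.01557084] 4038 0.015303469077745827 [ 0.00600725 -0.0338991  -0.0339253 ] [0.01732023 0.03380965 0.01768386]
bar top 5546 [-1.85370038e-02 -7.36002320e-05 -6.84671071e-03] [-0.02999991 -0.01199984 -0.03226744] [-0.01202709  0.01199759  0.03175443] ((9.855814278125763e-05, -0.0002728402614593506), (0.06400495767593384, 0.023998087272047997), 89.49068450927734)
(array([-0.17 ,  1.439,  0.068]), array([ 0.004, -0.142,  0.32 ])) [0.47176528 0.21647803 0.29466232]
```

```bash
python3 -m inch '[[[-0.08,0.7,0.15,0,-0.07,0.16,1],[-0.08,0.7,0.15,0,-0.07,0.16,1],[-0.08,0.7,0.15,0,-0.07,0.16,1],[-0.08,0.7,0.15,0,-0.07,0.16,1]]]'; python3 - <<'E'
from h import *; from bench import monitor
s=monitor.sense(); print(s['joints'],delta(s,tcp_for(.09),Rmouth(0)))
E
```

```text
time_s: 7.12
ee_pos: [0.4914, 0.0348, 0.3069]
orientation: [[0.21, 0.977, 0.026], [0.053, 0.015, -0.998], [-0.976, 0.211, -0.049]]
ft_force: [-0.2, -0.6, -2.0]
gripper_width: 0.017
[-8.56475589  0.41609412 -7.48984868 70.5178303   4.80619245 80.73066849] (array([-0.079,  0.727, -0.049]), array([ 0.005, -0.073,  0.159]))
```

```bash
python3 -m inch '[[[-0.079,0.727,0,0.005,-0.073,0.159,1],[-0.079,0.727,0,0.005,-0.073,0.159,1],[-0.079,0.727,-0.049,0.005,-0.073,0.159,1],[-0.079,0.727,-0.049,0.005,-0.073,0.159,1],[-0.079,0.727,-0.049,0.005,-0.073,0.159,1]]]'; python3 - <<'E'
from bench import monitor,cams
from h import *
np.set_printoptions(precision=4,suppress=True)
s=monitor.sense(); print(s['joints'],s['ee_pos'],delta(s,tcp_for(.09),Rmouth(0)))
D={}
for n in('wrist','side','scene'):
    ci=cams.camera_info(n);p,d=cams.snapshot(n);D[n]=(p,d,ci,s);cv2.imwrite(f'pics/{n}4.png',p[:,:,::-1])
pickle.dump(D,open('d4.pkl','wb'))
cv2.imwrite('pics/sd4c.png',cv2.resize(D['side'][0][50:200,220:400],None,fx=4,fy=4,interpolation=cv2.INTER_CUBIC)[:,:,::-1])
E
```

```text
time_s: 7.75
ee_pos: [0.4735, 0.2132, 0.2932]
orientation: [[0.361, 0.786, 0.502], [0.212, 0.455, -0.865], [-0.908, 0.418, -0.002]]
ft_force: [0.1, -0.5, -1.8]
gripper_width: 0.0169
[ 10.3345  -4.2893 -17.6778  53.2149   8.2543  71.9354] [0.4735 0.2132 0.2932] (array([-0.007,  0.013,  0.006]), array([ 0.   , -0.002,  0.002]))
```

View pics/wrist4.png

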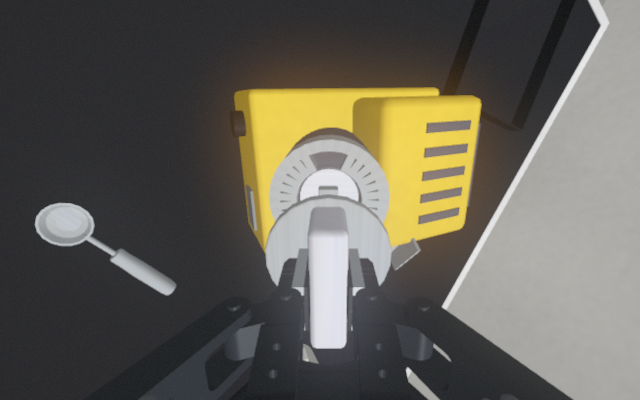

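View pics/sd4c.png

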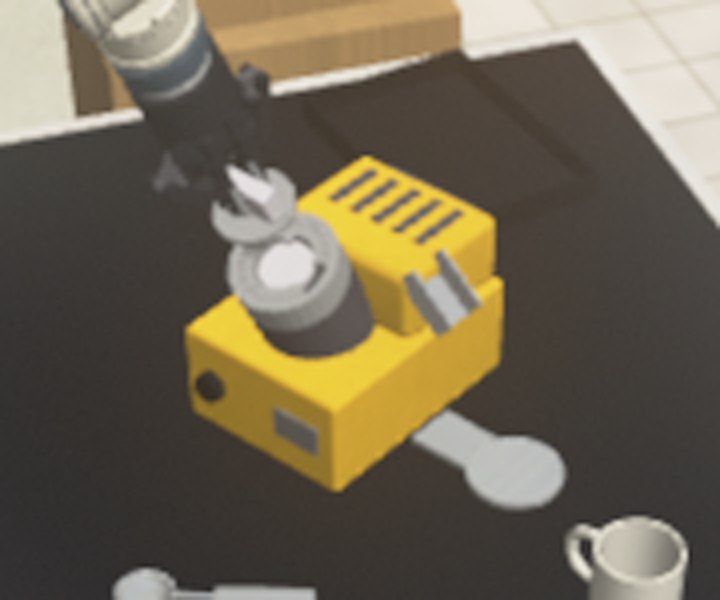

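View pics/scene4.png

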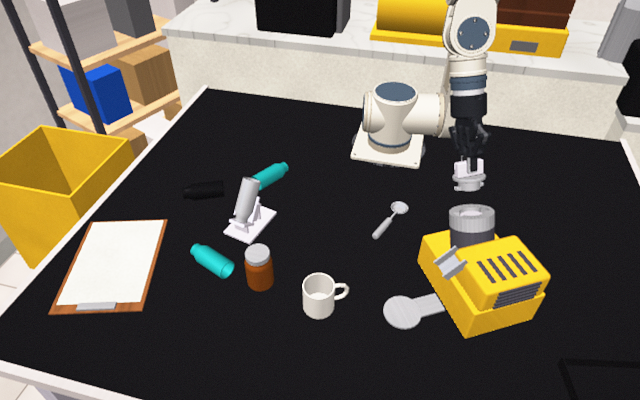

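The wrist view shows the rim at (330,190) with the slot sector straight above it at (328,160), in line with the bar (328,270). I'll fit the rim accurately from this view.

```bash
python3 - <<'E'
from h import *
from scipy.optimize import least_squares
np.set_printoptions(precision=4,suppress=True)
p,d,ci,s=pickle.load(open('d4.pkl','rb'))['wrist']; W=cloud(d,ci); rgb=p.astype(int)
P0=np.array([.510,.239,.1995]);a,l=axes(30.5); u=np.cross(l,a)
rel=W-P0; h=rel@a; r=np.linalg.norm(rel-h[...,None]*a,axis=-1)
m=(abs(h)<.006)&(r<.056)&(rgb.max(2)-rgb.min(2)<30); vv,uu=np.nonzero(m); Q=W[m]; print(len(Q))
# plane
for i in range(3):
    c=Q.mean(0); n=np.linalg.svd(Q-c)[2][2]; n*=np.sign(n[2]); e=(Q-c)@n; Q=Q[abs(e)<.003]
print('plane n',n,'tilt',np.degrees(np.arccos(n[2])),'az',np.degrees(np.arctan2(-n[1],-n[0])),'h off',(Q-P0)@n@np.ones(len(Q))/len(Q), e.std())
# outer circle: boundary points: coordinates in face plane
x=(Q-P0)@l; y=(Q-P0)@u; R=np.hypot(x,y); 
th=np.degrees(np.arctan2(y,x)); print('theta coverage',np.histogram(th,12,(-180,180))[0])
rf=lambda: None
# per-angle outer extents
pts=[];pi=[]
for t in range(-180,180,4):
    k=(abs((th-t+180)%360-180)<2)
    if k.sum()>15:
        j=np.percentile(R[k],97); i=np.percentile(R[k],3); tt=np.radians(t)
        if .045<j<.056: pts.append((j*np.cos(tt),j*np.sin(tt)))
        if .02<i<.032: pi.append((i*np.cos(tt),i*np.sin(tt)))
for nm,q in(('out',pts),('in',pi)):
    q=np.array(q); 
    f=least_squares(lambda z:np.hypot(q[:,0]-z[0],q[:,1]-z[1])-z[2],[0,0,.05],loss='soft_l1',f_scale=.001); print(nm,len(q),f.x,'centre',P0+f.x[0]*l+f.x[1]*u)
crop=p[110:260,240:420]; cv2.imwrite('pics/w4c.png',cv2.resize(crop,None,fx=4,fy=4,interpolation=cv2.INTER_CUBIC)[:,:,::-1])
E
```

```text
4314
plane n [-0.3612 -0.2199  0.9062] tilt 25.01599119481308 az 31.33448667005278 h off 0.00020485090958131691 0.000724876557731403
theta coverage [  0   0 250 622 687 471 509 692 645 312   0   0]
out 54 [ 0.0013 -0.0002  0.049 ] centre [0.5092 0.24   0.1994]
in 39 [ 0.0007 -0.0005  0.0281] centre [0.5092 0.2394 0.1993]
```

View pics/w4c.png

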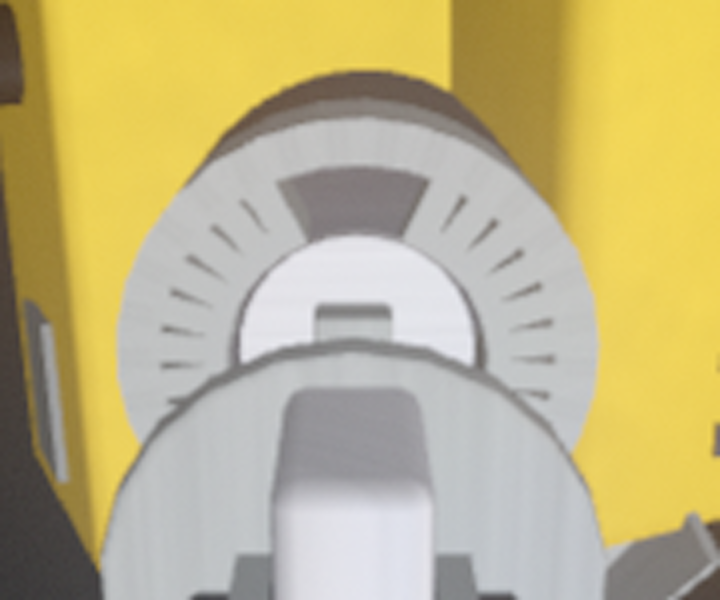

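```bash
sed -i 's/^PORT=.*/PORT=np.array([.5092,.2395,.1994]); PSI=31.0/; s/^OFF=.*/OFF=.0153/' h.py; python3 - <<'E'
from h import *; from bench import monitor
s=monitor.sense(); print(delta(s,tcp_for(.036),Rmouth(0)))
E
```

```text
(array([ 0.065,  0.063, -0.192]), array([ 0.   , -0.001,  0.005]))
```

```bash
python3 -m inch '[[[0.03,0.03,-0.1,0,-0.001,0.005,1],[0.065,0.063,-0.192,0,-0.001,0.005,1],[0.065,0.063,-0.192,0,-0.001,0.005,1],[0.065,0.063,-0.192,0,-0.001,0.005,1]]]'; python3 - <<'E'
from bench import monitor,cams
from h import *
np.set_printoptions(precision=4,suppress=True)
s=monitor.sense(); print(s['ft_force'],[ (h,delta(s,tcp_for(h),Rmouth(0))) for h in(.036,.024,.015,.008)])
for n in('wrist','side'):
    p,d=cams.snapshot(n);cv2.imwrite(f'pics/{n}5.png',(p if n=='wrist' else cv2.resize(p[50:200,220:400],None,fx=4,fy=4))[:,:,::-1])
E
```

```text
time_s: 8.4
ee_pos: [0.4902, 0.2289, 0.2467]
orientation: [[0.362, 0.776, 0.516], [0.218, 0.468, -0.857], [-0.906, 0.423, -0.0]]
ft_force: [0.1, 0.2, -1.7]
gripper_width: 0.0173
[ 0.1234  0.2236 -1.7149] [(0.036, (array([ 0.002, -0.002, -0.003]), array([-0.,  0., -0.]))), (0.024, (array([ 0.019,  0.008, -0.047]), array([-0.,  0., -0.]))), (0.015, (array([ 0.032,  0.016, -0.079]), array([-0.,  0., -0.]))), (0.008, (array([ 0.042,  0.022, -0.105]), array([-0.,  0., -0.])))]
```

View pics/wrist5.png

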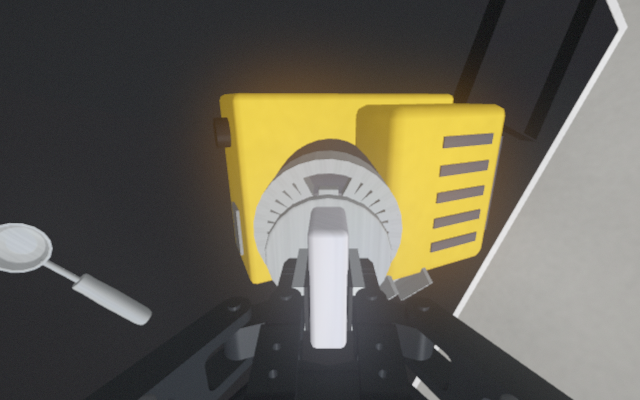

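View pics/side5.png

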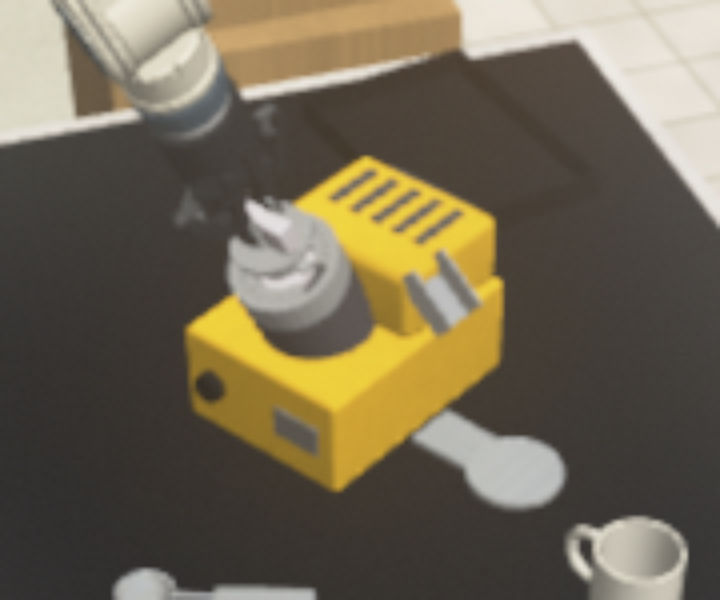

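The lug (328,190) sits in the middle of the slot, so I push.

```bash
python3 -m inch '[[[0.02,0.008,-0.04,0,0,0,1],[0.025,0.012,-0.058,0,0,0,1],[0.025,0.012,-0.058,0,0,0,1]]]';python3 - <<'E'
from bench import monitor
from h import *
s=monitor.sense(); a,l=axes(); print('h',(s['ee_pos']-PORT)@a-OFF, 'F ax',s['ft_force']@a,[ (h,delta(s,tcp_for(h),Rmouth(0))) for h in(.012,.009,.007)])
E
```

```text
time_s: 8.88
ee_pos: [0.4963, 0.2324, 0.2314]
orientation: [[0.362, 0.776, 0.517], [0.218, 0.468, -0.856], [-0.906, 0.423, 0.0]]
ft_force: [0.3, -1.7, 1.9]
gripper_width: 0.0168
h 0.019892170826113685 F ax 1.9811528435230255 [(0.012, (array([ 0.012,  0.004, -0.029]), array([ 0.   ,  0.   , -0.001]))), (0.009, (array([ 0.016,  0.007, -0.04 ]), array([ 0.   ,  0.   , -0.001]))), (0.007, (array([ 0.019,  0.009, -0.047]), array([ 0.   ,  0.   , -0.001])))]
```

```bash
python3 -m inch '[[[0.008,0.003,-0.02,0,0,0,1],[0.016,0.007,-0.038,0,0,0,1],[0.018,0.008,-0.044,0,0,0,1],[0.018,0.008,-0.044,0,0,0,1]]]';python3 - <<'E'
from bench import monitor
from h import *
s=monitor.sense(); a,l=axes(); print('h',(s['ee_pos']-PORT)@a-OFF, 'F ax',s['ft_force']@a,s['ft_force'],s['joints'],s['gripper_width'])
for t in (10,20,30,45,60,75): print(t,delta(s,tcp_for(.0078),Rmouth(t)))
E
```

```text
time_s: 9.38
ee_pos: [0.5005, 0.2349, 0.2211]
orientation: [[0.363, 0.775, 0.517], [0.22, 0.468, -0.856], [-0.906, 0.424, -0.0]]
ft_force: [-5.1, -1.4, 8.8]
gripper_width: 0.0167
h 0.008484782090673612 F ax 10.13578325614451 [-5.08895061 -1.44274577  8.8030284 ] [ 12.2820085    0.76238415 -23.73273348  41.62246997   7.90134692
  72.802569  ] 0.016735502490632104
10 (array([ 0.001, -0.002, -0.003]), array([ 0.02 ,  0.012, -0.051]))
20 (array([ 0.001, -0.002, -0.003]), array([ 0.04 ,  0.025, -0.102]))
30 (array([ 0.001, -0.002, -0.003]), array([ 0.06 ,  0.037, -0.152]))
45 (array([ 0.001, -0.002, -0.003]), array([ 0.09 ,  0.055, -0.227]))
60 (array([ 0.001, -0.002, -0.003]), array([ 0.121,  0.073, -0.303]))
75 (array([ 0.001, -0.002, -0.003]), array([ 0.151,  0.091, -0.378]))
```

```bash
python3 -m inch '[[[0.001,-0.001,-0.003,0,0,0,1],[0.001,-0.001,-0.003,0.02,0.012,-0.051,1],[0.001,-0.001,-0.003,0.04,0.025,-0.102,1],[0.001,-0.001,-0.003,0.04,0.025,-0.102,1]]]';python3 - <<'E'
from bench import monitor
from h import *
s=monitor.sense(); a,l=axes(); print('h',(s['ee_pos']-PORT)@a-OFF, 'F ax',s['ft_force']@a,s['ft_torque']@a,s['ft_torque'],s['joints'],s['gripper_width'])
for t in (30,40,50,60,75): print(t,delta(s,tcp_for(.0078),Rmouth(t)))
E
```

```text
time_s: 9.88
ee_pos: [0.5013, 0.2343, 0.2212]
orientation: [[0.363, 0.907, 0.214], [0.217, 0.141, -0.966], [-0.906, 0.397, -0.146]]
ft_force: [-6.5, -3.9, 14.0]
gripper_width: 0.0173
h 0.008426664029265443 F ax 15.92059134552171 -0.2569247642894249 [-0.24249435  0.74736685 -0.20091874] [ 12.27698587   0.82120478 -23.63601964  41.68611341   7.77633339
  93.18301146] 0.017252007006106553
30 (array([-0.002,  0.001, -0.003]), array([ 0.02 ,  0.012, -0.049]))
40 (array([-0.002,  0.001, -0.003]), array([ 0.04 ,  0.024, -0.099]))
50 (array([-0.002,  0.001, -0.003]), array([ 0.06 ,  0.036, -0.15 ]))
60 (array([-0.002,  0.001, -0.003]), array([ 0.08 ,  0.048, -0.2  ]))
75 (array([-0.002,  0.001, -0.003]), array([ 0.11 ,  0.066, -0.276]))
```

```bash
python3 -m inch '[[[0,0,-0.001,0.02,0.012,-0.049,1],[0,0,-0.001,0.04,0.024,-0.099,1],[0,0,-0.001,0.06,0.036,-0.150,1],[0,0,-0.001,0.08,0.048,-0.2,1],[0,0,-0.001,0.11,0.066,-0.276,1],[0,0,-0.001,0.11,0.066,-0.276,1],[0,0,-0.001,0.11,0.066,-0.276,1]]]';python3 - <<'E'
from bench import monitor,cams
from h import *
s=monitor.sense(); a,l=axes(); print('h',(s['ee_pos']-PORT)@a-OFF, 'F ax',s['ft_force']@a,s['ft_torque']@a,s['joints'],s['gripper_width'])
for h in (.008,.014): print(delta(s,tcp_for(h),Rmouth(75)))
for n in('wrist','side'):
    p,d=cams.snapshot(n);cv2.imwrite(f'pics/{n}6.png',(p if n=='wrist' else cv2.resize(p[50:200,220:400],None,fx=4,fy=4))[:,:,::-1])
E
```

```text
time_s: 10.75
ee_pos: [0.5013, 0.2341, 0.2211]
orientation: [[0.364, 0.699, -0.616], [0.218, -0.707, -0.673], [-0.906, 0.111, -0.409]]
ft_force: [-7.7, -6.5, 16.8]
gripper_width: 0.0169
h 0.008415758520737447 F ax 19.413987893740334 -0.22964369701114662 [ 12.23341576   0.7840977  -23.7106106   41.58931465   7.80926685
 147.84933694] 0.016896341451514692
(array([-0.002,  0.001, -0.002]), array([-0.   ,  0.001, -0.   ]))
(array([-0.011, -0.004,  0.019]), array([-0.   ,  0.001, -0.   ]))
```

View pics/wrist6.png

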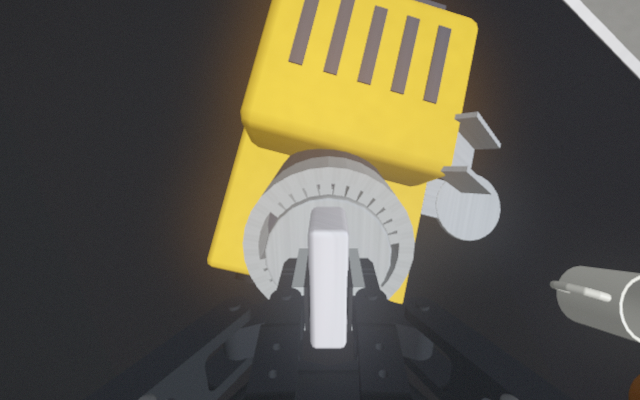

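The bar has turned with the hand, with the slots now left and right at (265,245) and (395,245). I ease off and let the spring lift it.

```bash
python3 -m inch '[[[-0.004,-0.001,0.008,0,0,0,1],[-0.009,-0.004,0.019,0,0,0,1],[-0.009,-0.004,0.019,0,0,0,1],[-0.009,-0.004,0.019,0,0,0,1]]]';python3 - <<'E'
from bench import monitor,cams
from h import *
s=monitor.sense(); a,l=axes(); print('h',(s['ee_pos']-PORT)@a-OFF, 'F',s['ft_force'],s['ft_force']@a,s['ft_torque']@a,s['gripper_width'])
p,d=cams.snapshot('wrist');cv2.imwrite('pics/w7.png',p[:,:,::-1])
E
```

```text
time_s: 11.35
ee_pos: [0.4995, 0.2331, 0.225]
orientation: [[0.363, 0.699, -0.616], [0.218, -0.706, -0.674], [-0.906, 0.111, -0.409]]
ft_force: [1.3, -2.4, 5.8]
gripper_width: 0.0168
h 0.012773255951730159 F [ 1.29604098 -2.41221577  5.77136592] 5.286190858358832 -0.011201588852594403 0.016777697927022425
```

View pics/w7.png

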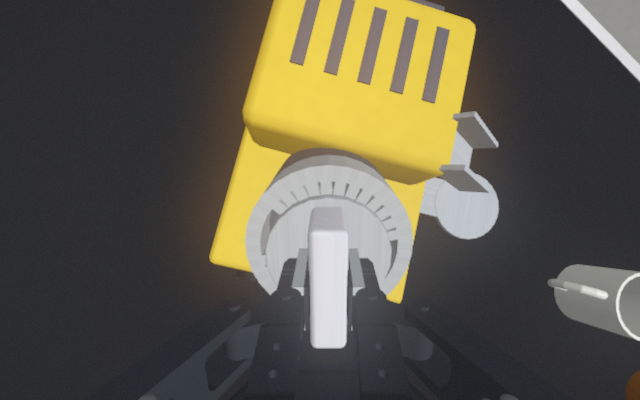

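```bash
python3 -m inch '[[[-0.003,-0.002,0.008,0,0,0,1],[-0.004,-0.002,0.011,0,0,0,1],[-0.004,-0.002,0.011,0,0,0,1]]]';python3 - <<'E'
from bench import monitor,cams
from h import *
s=monitor.sense(); a,l=axes(); print('h',(s['ee_pos']-PORT)@a-OFF, 'F',s['ft_force'],s['ft_force']@a,s['ft_torque']@a,s['gripper_width'])
E
```

```text
time_s: 11.78
ee_pos: [0.4988, 0.2328, 0.2266]
orientation: [[0.362, 0.7, -0.616], [0.218, -0.706, -0.674], [-0.906, 0.11, -0.408]]
ft_force: [10.4, 2.5, -5.5]
gripper_width: 0.017
h 0.014584938731946195 F [10.3748373   2.5346749  -5.51158568] -9.305233817662543 0.05824295280703084 0.01696392633635819
```

The pull reads −9 N at h ≈ 14.6 mm, so the notches are holding the cover. Now I release it and back off along the axis.

```bash
python3 -m inch '[[[0,0,0,0,0,0,0],[0,0,0,0,0,0,0],[0,0,0,0,0,0,0],[-0.04,-0.024,0.1,0,0,0,0],[-0.13,-0.078,0.326,0,0,0,0],[-0.17,-0.1,0.42,0,0,0,0],[-0.17,-0.1,0.42,0,0,0,0]]]';python3 - <<'E'
from bench import monitor,cams
from h import *
np.set_printoptions(precision=4,suppress=True)
s=monitor.sense(); print(s['ft_force'],s['gripper_width'],s['joints'])
ci=cams.camera_info('wrist');p,d=cams.snapshot('wrist');cv2.imwrite('pics/w8.png',p[:,:,::-1])
W=cloud(d,ci);a,l=axes();rel=W-PORT;h=rel@a;r=np.linalg.norm(rel-h[...,None]*a,axis=-1)
u=np.cross(l,a)
k=(h>.036)&(h<.06)&(r<.045);b=np.c_[rel[k]@l,rel[k]@u];print('bar top h',np.median(h[k]),k.sum(),cv2.minAreaRect(b.astype(np.float32)))
k=(h>.004)&(h<.025)&(r<.034);print('flange h',np.median(h[k]),k.sum());k=(abs(h)<.004)&(r>.04)&(r<.049);print('rim h',np.median(h[k]))
E
```

```text
time_s: 12.65
ee_pos: [0.4551, 0.2076, 0.3342]
orientation: [[0.365, 0.699, -0.615], [0.219, -0.706, -0.674], [-0.905, 0.111, -0.41]]
ft_force: [1.1, -0.3, 1.0]
gripper_width: 0.0425
[ 1.1134 -0.3176  0.9666] 0.04254480168527717 [  9.7375  -6.8806 -14.1326  59.0984   8.8458 145.4757]
bar top h 0.04796667752403447 1576 ((0.00042202044278383255, 0.0008023157715797424), (0.06315495818853378, 0.017710566520690918), 74.48373413085938)
flange h 0.01423293944192799 2569
rim h 0.00017249661871298797
```

View pics/w8.png

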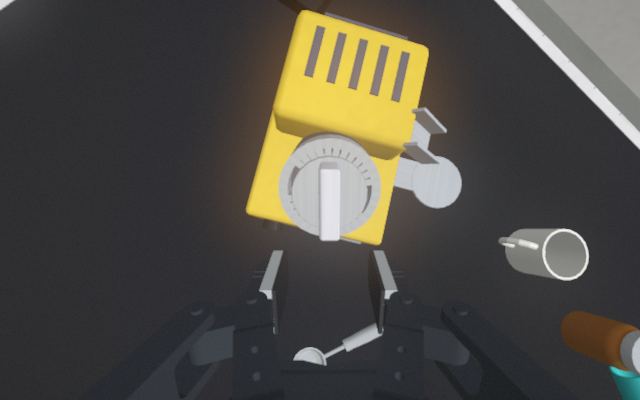

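The cover is locked: flange at 14.2 mm, bar 74.5° from the slots, hand free. Next the cup.

```bash
cat > cupfit.py <<'E'
from h import *
from scipy.optimize import least_squares
def fitcup(P,c0,phi0,tag):
    # cup: axis through point c (upper part), az phi: lean direction horizontally, tilt 35 free-ish
    def ax(q): t=q[4];return np.array([np.sin(t)*np.cos(q[3]),np.sin(t)*np.sin(q[3]),np.cos(t)])
    def sd(q,P):
        a=ax(q); d=P-q[:3]; h=d@a; r=np.linalg.norm(d-np.outer(h,a),axis=1); return h,r
    q=np.array([*c0,np.radians(phi0),np.radians(35)])
    for it in range(6):
        h,r=sd(q,P); k=(abs(r-.025)<(.015 if it<2 else .006))&(h>-.01)&(h<.062); Q=P[k]
        f=least_squares(lambda z:np.concatenate([sd(z,Q)[1]-.025,[(z[4]-np.radians(35))*.3, (z[:3]-q[:3])@ax(q)*1]]),q,loss='soft_l1',f_scale=.002); q=f.x
        # top end
        h,r=sd(q,P); k=(r<.027)&(h>0)&(h<.09); top=np.percentile(h[k],99.0); q[:3]+=ax(q)*(top-.06)*1.0
    a=ax(q); h,r=sd(q,P);k=(abs(r-.025)<.006)&(h>-.01)&(h<.062)
    print(tag,k.sum(),'mid',q[:3].round(4),'az',np.degrees(q[3]).round(1),'tilt',np.degrees(q[4]).round(1),'rms',np.std(r[k]-.025).round(4),'foot',(q[:3]-.06*a).round(4)); return q
if __name__=='__main__':
    allP=[]
    for f in('d0.pkl','d4.pkl'):
        D=pickle.load(open(f,'rb'))
        for n in('scene','side'):
            if n=='side' and f=='d0.pkl': pass
            p,d,ci=D[n][:3];W=cloud(d,ci);rgb=p.astype(int)
            m=(np.hypot(W[...,0]-.5,W[...,1]+.33)<.12)&(W[...,2]>.02)&(W[...,2]<.15)&(rgb.max(2)-rgb.min(2)<25)&(rgb.min(2)>60)
            P=W[m]; print(f,n,len(P),P[P[:,2]>.09].mean(0))
            fitcup(P,(.51,-.325,.08),200,n); allP.append(P)
    fitcup(np.vstack(allP),(.51,-.325,.08),200,'all')
    for n in('scene','side'):
        p,d,ci=D[n][:3];W=cloud(d,ci);rgb=p.astype(int)
        m=(np.hypot(W[...,0]-.53,W[...,1]+.32)<.11)&(W[...,2]>.006)&(W[...,2]<.016)&(rgb.min(2)>170);print('rack',cv2.minAreaRect(W[m][:,:2].astype(np.float32)))
E
python3 cupfit.py
```

```text
d0.pkl scene 1062 [ 0.49776585 -0.3260231   0.12059226]
scene 498 mid [ 0.4972 -0.3335  0.0921] az 167.9 tilt 34.9 rms 0.002 foot [ 0.5307 -0.3408  0.0429]
d0.pkl side 902 [ 0.48264635 -0.33393776  0.12035592]
side 482 mid [ 0.4966 -0.3315  0.0938] az 167.7 tilt 33.3 rms 0.0021 foot [ 0.5287 -0.3385  0.0436]
d4.pkl scene 1059 [ 0.49764288 -0.32617875  0.12004116]
scene 491 mid [ 0.497  -0.3338  0.0921] az 167.3 tilt 34.8 rms 0.0021 foot [ 0.5304 -0.3414  0.0428]
d4.pkl side 907 [ 0.48252735 -0.33382796  0.12028865]
side 485 mid [ 0.4963 -0.3316  0.0938] az 166.8 tilt 33.1 rms 0.0022 foot [ 0.5282 -0.3391  0.0435]
all 1967 mid [ 0.4961 -0.3327  0.0929] az 167.0 tilt 33.7 rms 0.0022 foot [ 0.5286 -0.3402  0.043 ]
rack ((0.4935854971408844, -0.3323814868927002), (0.09158202260732651, 0.14135560393333435), 76.47999572753906)
rack ((0.49108943343162537, -0.331170916557312), (0.09096358716487885, 0.13830965757369995), 75.21812438964844)
```

```bash
cat >> h.py <<'E'
CMID=np.array([.4965,-.3327,.0925]);CAZ=166.5
def cupR(sgn,tilt=35):
    t=np.radians(tilt);p=np.radians(CAZ);a=np.array([np.sin(t)*np.cos(p),np.sin(t)*np.sin(p),np.cos(t)])
    y=sgn*np.array([-np.sin(p),np.cos(p),0]); x=-a; return a,np.stack([x,y,np.cross(x,y)],1)
E
python3 - <<'E'
from h import *; from bench import monitor
np.set_printoptions(precision=3,suppress=True)
p,d,ci,s=pickle.load(open('w2.pkl','rb')); c=np.linalg.inv(ci['world_to_cam'])[:3,3]; print('cam in tool',(c-s['ee_pos'])@s['orientation'])
s=monitor.sense()
for sg in(1,-1):
    a,R=cupR(sg); print(sg,R.tolist()); print(delta(s,CMID+a*.18,R), CMID+a*.18)
E
```

```text
cam in tool [-0.134 -0.    -0.085]
1 [[0.5577284737566497, -0.23344536385590553, -0.796518808098881], [-0.1338987598831436, -0.9723699203976766, 0.19122724703235253], [-0.8191520442889918, 0.0, -0.573576436351046]]
(array([-0.235, -2.065, -0.37 ]), array([ 0.052, -0.05 , -0.319])) [ 0.396 -0.309  0.24 ]
-1 [[0.5577284737566497, 0.23344536385590553, 0.796518808098881], [-0.1338987598831436, 0.9723699203976766, -0.19122724703235253], [-0.8191520442889918, -0.0, 0.573576436351046]]
(array([-0.235, -2.065, -0.37 ]), array([-0.385, -0.069,  0.587])) [ 0.396 -0.309  0.24 ]
```

```bash
python3 -m inch '[[[-0.12,-1,0,0.026,-0.025,-0.16,-1],[-0.12,-1,0,0.026,-0.025,-0.16,-1],[-0.12,-1,0,0.026,-0.025,-0.16,-1],[-0.12,-1,0,0.026,-0.025,-0.16,-1]]]'; python3 - <<'E'
from h import *; from bench import monitor
s=monitor.sense(); a,R=cupR(1); print(s['joints'],delta(s,CMID+a*.17,R))
E
```

```text
time_s: 13.2
ee_pos: [0.4253, -0.0342, 0.3303]
orientation: [[0.504, 0.264, -0.822], [0.069, -0.961, -0.266], [-0.861, 0.077, -0.503]]
ft_force: [0.3, 0.8, -0.6]
gripper_width: 0.0854
[-27.92026972 -16.90366006 -23.73000588  57.54742294  17.3034013
 139.4919274 ] (array([-0.094, -1.103, -0.394]), array([ 0.025, -0.026, -0.159]))
```

```bash
python3 -m inch '[[[-0.094,-1,-0.2,0.025,-0.026,-0.159,-1],[-0.094,-1,-0.2,0.025,-0.026,-0.159,-1],[-0.094,-1,-0.2,0.025,-0.026,-0.159,-1],[-0.094,-1,-0.2,0.025,-0.026,-0.159,-1],[-0.094,-1,-0.2,0.025,-0.026,-0.159,-1],[-0.094,-1,-0.2,0.025,-0.026,-0.159,-1]]]'; python3 - <<'E'
from h import *; from bench import monitor,cams
from cupfit import fitcup
np.set_printoptions(precision=4,suppress=True)
s=monitor.sense(); a,R=cupR(1); print(s['joints'],delta(s,CMID+a*.17,R))
ci=cams.camera_info('wrist');p,d=cams.snapshot('wrist');pickle.dump((p,d,ci,s),open('w9.pkl','wb'));cv2.imwrite('pics/w9.png',p[:,:,::-1])
W=cloud(d,ci);rgb=p.astype(int)
m=(np.hypot(W[...,0]-.5,W[...,1]+.33)<.12)&(W[...,2]>.02)&(W[...,2]<.155)&(rgb.max(2)-rgb.min(2)<25)&(rgb.min(2)>60)
P=W[m];print(len(P)); fitcup(P,CMID,CAZ,'wrist')
E
```

```text
time_s: 13.95
ee_pos: [0.4026, -0.2836, 0.28]
orientation: [[0.556, -0.234, -0.797], [-0.133, -0.972, 0.192], [-0.82, -0.001, -0.572]]
ft_force: [-0.1, 0.3, 0.4]
gripper_width: 0.0852
[-59.2781  -9.5575 -27.9005  45.7418  24.2267 139.9197] (array([-0.004, -0.105, -0.193]), array([-0.   , -0.001,  0.   ]))
2904
wrist 1968 mid [ 0.4991 -0.331   0.0961] az 168.7 tilt 35.6 rms 0.0011 foot [ 0.5333 -0.3379  0.0473]
```

View pics/w9.png

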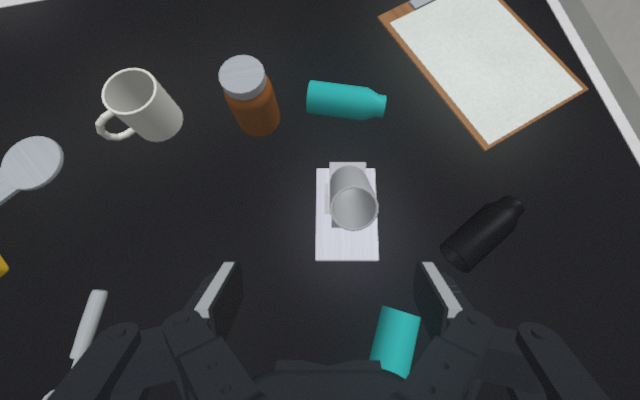

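The wrist view shows the steel cup in the rack with its mouth at (353,205). The look-alikes, turquoise at (345,100) and (395,340) and black at (483,230), all lie loose. I'll move closer along the axis and re-measure.

```bash
sed -i 's/^CMID=.*/CMID=np.array([.4975,-.3320,.0945]);CAZ=167.2/' h.py; python3 - <<'E'
from h import *; from bench import monitor
s=monitor.sense(); a,R=cupR(1); print(s['joints'],delta(s,CMID+a*.13,R))
E
```

```text
[-59.19385924  -9.63830231 -27.89565381  45.75615743  24.22609027
 139.9266215 ] (array([ 0.088, -0.131, -0.319]), array([-0.   , -0.   ,  0.004]))
```

```bash
python3 -m inch '[[[0.088,-0.131,-0.319,0,0,0.004,-1],[0.088,-0.131,-0.319,0,0,0.004,-1],[0.088,-0.131,-0.319,0,0,0.004,-1],[0.088,-0.131,-0.319,0,0,0.004,-1]]]'; python3 - <<'E'
from h import *; from bench import monitor,cams
from cupfit import fitcup
np.set_printoptions(precision=4,suppress=True)
s=monitor.sense(); a,R=cupR(1); print(s['joints'],delta(s,CMID+a*.13,R))
ci=cams.camera_info('wrist');p,d=cams.snapshot('wrist');pickle.dump((p,d,ci,s),open('w10.pkl','wb'));cv2.imwrite('pics/w10.png',p[:,:,::-1])
W=cloud(d,ci);rgb=p.astype(int)
m=(np.hypot(W[...,0]-.5,W[...,1]+.33)<.12)&(W[...,2]>.02)&(W[...,2]<.175)&(rgb.max(2)-rgb.min(2)<25)&(rgb.min(2)>60)
P=W[m];print(len(P)); q=fitcup(P,CMID,CAZ,'wrist')
t=q[4];a=np.array([np.sin(t)*np.cos(q[3]),np.sin(t)*np.sin(q[3]),np.cos(t)]);dd=P-q[:3];h=dd@a;r=np.linalg.norm(dd-np.outer(h,a),axis=1)
k=(r>.021)&(r<.027)&(h>.03);print(np.histogram(h[k],20,(.03,.08)))
k=(r<.027)&(r>.021)&(h>.055);b=np.c_[dd[k]@R[:,1],dd[k]@R[:,2]];print('rim c',cv2.minEnclosingCircle(b.astype(np.float32)),P[k].mean(0))
print('tool frame mid',(q[:3]-s['ee_pos'])@s['orientation'], a@s['orientation'])
E
```

```text
time_s: 14.5
ee_pos: [0.4255, -0.3154, 0.2033]
orientation: [[0.56, -0.219, -0.799], [-0.128, -0.976, 0.178], [-0.818, 0.003, -0.575]]
ft_force: [0.0, -0.5, 0.5]
gripper_width: 0.0857
[-59.0335  -2.4643 -33.8416  32.6843  24.5079 139.2882] (array([-0.003, -0.   , -0.009]), array([ 0.001,  0.   , -0.001]))
4994
wrist 3684 mid [ 0.4993 -0.3327  0.0963] az 166.7 tilt 36.5 rms 0.001 foot [ 0.534  -0.3409  0.048 ]
(array([115, 116, 119, 134, 131, 133, 124, 152, 146, 139, 189, 672,  34,
         0,   0,   0,   0,   0,   0,   0]), array([0.03  , 0.0325, 0.035 , 0.0375, 0.04  , 0.0425, 0.045 , 0.0475,
       0.05  , 0.0525, 0.055 , 0.0575, 0.06  , 0.0625, 0.065 , 0.0675,
       0.07  , 0.0725, 0.075 , 0.0775, 0.08  ]))
rim c ((-0.0006114131538197398, 0.002978516975417733), 0.02511153556406498) [ 0.4639 -0.3241  0.1419]
tool frame mid [ 0.1312  0.0004 -0.0005] [-0.9997 -0.0053  0.0244]
```

View pics/w10.png

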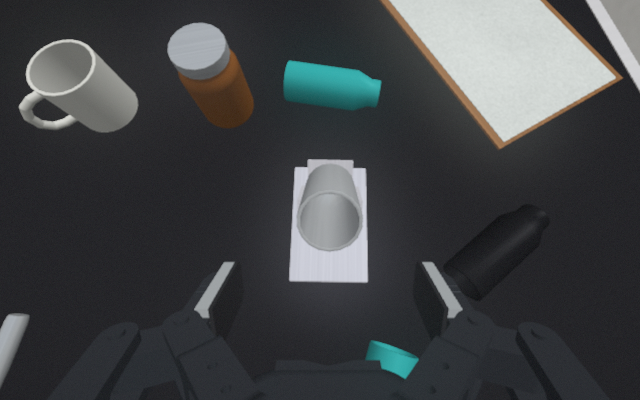

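```bash
python3 -m inch '[[[0.11,-0.025,-0.167,0,0,0,-1],[0.222,-0.051,-0.333,0,0,0,-1],[0.222,-0.051,-0.333,0,0,0,-1],[0.222,-0.051,-0.333,0,0,0,-1],[0.222,-0.051,-0.333,0,0,0,0],[0.222,-0.051,-0.333,0,0,0,1],[0.222,-0.051,-0.333,0,0,0,1],[0.222,-0.051,-0.333,0,0,0,1]]]'; python3 - <<'E'
from h import *; from bench import monitor,cams
s=monitor.sense(); print(s['joints'],s['ft_force'])
p,d=cams.snapshot('wrist');cv2.imwrite('pics/w11.png',p[:,:,::-1])
E
```

```text
time_s: 15.55
ee_pos: [0.4804, -0.3296, 0.1206]
orientation: [[0.561, -0.221, -0.798], [-0.13, -0.975, 0.179], [-0.817, 0.003, -0.576]]
ft_force: [-6.9, 3.2, 12.4]
gripper_width: 0.0493
[-53.58500272   7.41691021 -37.9208025   16.50047562  21.98944112
 144.6998455 ] [-6.8986468   3.18679449 12.37802593]
```

View pics/w11.png

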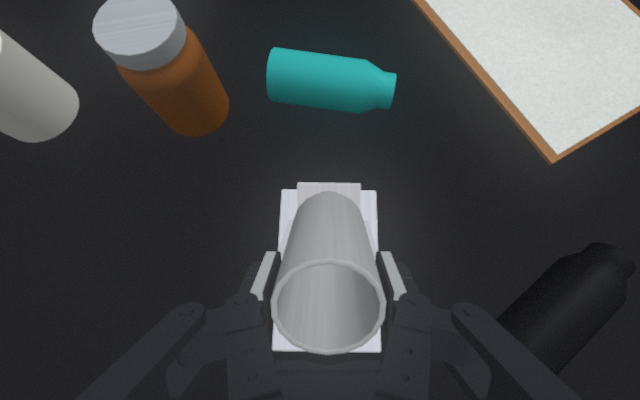

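The cup is gripped at 49 mm, its rim visible at (328,305) between the pads. Lifting straight up.

```bash
python3 -m inch '[[[0,0,0.06,0,0,0,1],[0,0,0.15,0,0,0,1],[0,0,0.35,0,0,0,1],[0,0,0.6,0,0,0,1],[0,0,0.7,0,0,0,1],[0,0,0.7,0,0,0,1]]]'; python3 - <<'E'
from h import *; from bench import monitor,cams
from cupfit import fitcup
np.set_printoptions(precision=4,suppress=True)
s=monitor.sense(); print(s['joints'],s['ft_force'],s['gripper_width'])
D={}
for n in('wrist','side','scene'):
    ci=cams.camera_info(n);p,d=cams.snapshot(n);D[n]=(p,d,ci,s);cv2.imwrite(f'pics/{n}12.png',p[:,:,::-1])
    W=cloud(d,ci);rgb=p.astype(int)
    m=(rgb.max(2)-rgb.min(2)<25)&(rgb.min(2)>60)
    T=(W-s['ee_pos'])@s['orientation']
    k=m&(T[...,0]>-.05)&(T[...,0]<.12)&(np.hypot(T[...,1],T[...,2])<.035)
    print(n,k.sum(),T[k].min(0),T[k].max(0))
    Q=T[k&(T[...,0]>.012)&(T[...,0]<.055)]
    # fit cylinder axis in tool: y0+sy*x, z0+sz*x
    from scipy.optimize import least_squares
    if len(Q)>60:
        f=least_squares(lambda z:np.hypot(Q[:,1]-z[0]-z[1]*Q[:,0],Q[:,2]-z[2]-z[3]*Q[:,0])-.025,[0,0,0,0],loss='soft_l1',f_scale=.002);print(len(Q),f.x,np.degrees(np.arctan(f.x[[1,3]])))
pickle.dump(D,open('d12.pkl','wb'))
E
```

```text
time_s: 16.35
ee_pos: [0.4805, -0.3295, 0.2962]
orientation: [[0.561, -0.221, -0.798], [-0.131, -0.975, 0.178], [-0.817, 0.004, -0.576]]
ft_force: [-0.9, 0.1, -2.6]
gripper_width: 0.0489
[-53.5623  -1.2361 -18.7822  44.221   21.9614 144.7002] [-0.8985  0.0776 -2.559 ] 0.04889148439441344
wrist 15262 [-0.0388 -0.0342 -0.0246] [0.0914 0.0343 0.0267]
3235 [-0.0007  0.0002 -0.0025  0.0613] [0.0141 3.5072]
side 617 [-0.0468 -0.0341 -0.0233] [0.0956 0.0342 0.0255]
228 [-0.0027 -0.0054  0.0031 -0.0084] [-0.3114 -0.4791]
scene 1012 [-0.0311 -0.0336 -0.0244] [0.0954 0.0343 0.0254]
358 [0.     0.01   0.0044 0.0156] [0.5754 0.8936]
```

View pics/wrist12.png

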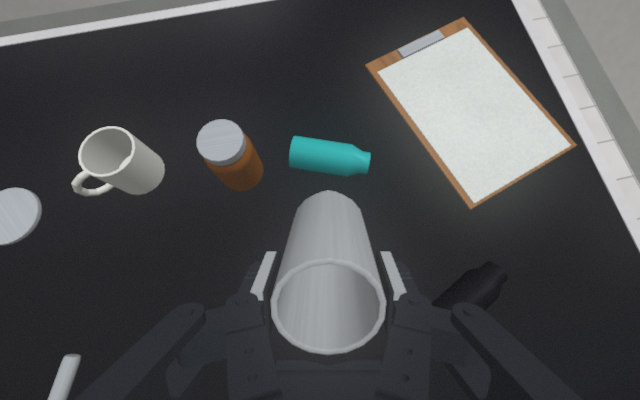

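View pics/scene12.png

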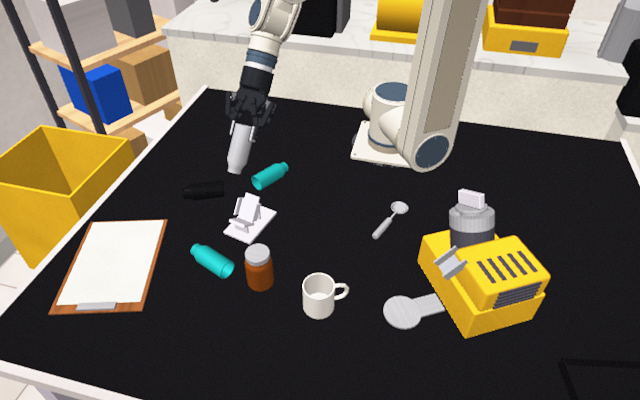

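```bash
python3 - <<'E'
from h import *; from bench import monitor
from scipy.optimize import least_squares
np.set_printoptions(precision=4,suppress=True)
for f,n in(('d4.pkl','scene'),('d4.pkl','side'),('d12.pkl','scene'),('d12.pkl','side')):
    p,d,ci=pickle.load(open(f,'rb'))[n][:3]; W=cloud(d,ci); rgb=p.astype(int)
    m=(np.hypot(W[...,0]-.68,W[...,1]-.127)<.065)&(W[...,2]>-.003)&(W[...,2]<.02)&(rgb.min(2)>100)
    # table-plane reprojection: intersect pixel rays with z=.008
    v,u=np.nonzero(m); T=np.linalg.inv(ci['world_to_cam']); D=np.stack([(u-ci['cx'])/ci['fx'],-(v-ci['cy'])/ci['fy'],-np.ones(len(u))],1)@T[:3,:3].T; o=T[:3,3]; P=(o+D*((.008-o[2])/D[:,2])[:,None])[:,:2]
    c=np.array([.68,.127])
    for it in range(8):
        q=P-c; th=np.degrees(np.arctan2(q[:,1],q[:,0])); B=[]
        for t in range(-180,180,10):
            if abs((t-121+180)%360-180)<50: continue
            k=abs((th-t+180)%360-180)<5
            if k.sum(): B.append(P[k][np.argmax(np.hypot(*q[k].T))])
        B=np.array(B); g=least_squares(lambda z:np.hypot(B[:,0]-z[0],B[:,1]-z[1])-z[2],[*c,.045],loss='soft_l1',f_scale=.001).x; c=g[:2]
    print(f,n,len(P),g)
s=monitor.sense(); print(delta(s,(.68,.127,.27),Rdown(-62)))
E
```

```text
d4.pkl scene 1223 [0.6858 0.1225 0.0455]
d4.pkl side 429 [0.6824 0.121  0.0457]
d12.pkl scene 1221 [0.6858 0.1225 0.0455]
d12.pkl side 430 [0.6825 0.1209 0.0456]
(array([ 0.801,  1.822, -0.087]), array([-0.026,  0.196,  0.219]))
```

```bash
python3 -m inch '[[[0.4,0.9,0.1,-0.013,0.1,0.11,1],[0.4,0.9,0.1,-0.013,0.1,0.11,1],[0.4,0.9,0.1,-0.013,0.1,0.11,1],[0.4,0.9,0.1,-0.013,0.1,0.11,1],[0.4,0.9,0.1,-0.013,0.1,0.11,1]]]'; python3 - <<'E'
from h import *; from bench import monitor
s=monitor.sense(); print(s['joints'],s['gripper_width'],delta(s,(.684,.122,.24),Rdown(-62)))
E
```

```text
time_s: 17.12
ee_pos: [0.5815, -0.0999, 0.3169]
orientation: [[0.299, 0.141, -0.944], [-0.01, -0.989, -0.15], [-0.954, 0.054, -0.294]]
ft_force: [0.4, -0.6, -1.5]
gripper_width: 0.0491
[-20.59920656   6.90006652  -0.18265936  66.40512395   5.49661002
 151.63671589] 0.049094203359703846 (array([ 0.41 ,  0.888, -0.307]), array([-0.013,  0.096,  0.107]))
```

```bash
python3 -m inch '[[[0.41,0.888,0,-0.013,0.096,0.107,1],[0.41,0.888,0,-0.013,0.096,0.107,1],[0.41,0.888,0,-0.013,0.096,0.107,1],[0.41,0.888,-0.2,-0.013,0.096,0.107,1],[0.41,0.888,-0.307,-0.013,0.096,0.107,1],[0.41,0.888,-0.307,-0.013,0.096,0.107,1],[0.41,0.888,-0.307,-0.013,0.096,0.107,1]]]'; cat > chk.py <<'E'
from h import *; from bench import monitor,cams
from scipy.optimize import least_squares
import sys
np.set_printoptions(precision=4,suppress=True)
s=monitor.sense(); print(s['time_s'],s['joints'],s['ft_force'],s['gripper_width'],s['ee_pos'])
D={}; tag=sys.argv[1]
c0=s['ee_pos'][:2]; zt=s['ee_pos'][2]
for n in('wrist','side','scene'):
    ci=cams.camera_info(n);p,d=cams.snapshot(n);D[n]=(p,d,ci,s);cv2.imwrite(f'pics/{n}{tag}.png',p[:,:,::-1])
    if n=='wrist': continue
    W=cloud(d,ci);rgb=p.astype(int);k=(rgb.max(2)-rgb.min(2)<25)&(rgb.min(2)>60)&(np.hypot(W[...,0]-c0[0],W[...,1]-c0[1])<.035)&(W[...,2]<zt-.014)&(W[...,2]>zt-.06)
    Q=W[k]-s['ee_pos']; 
    f=least_squares(lambda z:np.hypot(Q[:,0]-z[0]-z[1]*Q[:,2],Q[:,1]-z[2]-z[3]*Q[:,2])*np.cos(np.hypot(z[1],z[3]))-.025,[0,0,0,0],loss='soft_l1',f_scale=.002)
    z=f.x;print(n,len(Q),'axis at foot',s['ee_pos'][:2]+z[[0,2]]-.092*z[[1,3]],'slope deg x,y',np.degrees(np.arctan(z[[1,3]])),np.std(f.fun))
pickle.dump(D,open(f'd{tag}.pkl','wb'))
E
python3 chk.py 13
```

```text
time_s: 18.0
ee_pos: [0.683, 0.1167, 0.2428]
orientation: [[0.004, 0.463, -0.886], [-0.002, -0.886, -0.463], [-1.0, 0.004, -0.003]]
ft_force: [-1.3, -0.5, -1.9]
gripper_width: 0.0496
18.0 [  2.8177  29.4104  24.3963  84.7716  -0.122  155.2144] [-1.3234 -0.5432 -1.8529] 0.04961898312780065 [0.683  0.1167 0.2428]
side 154 axis at foot [0.6842 0.1174] slope deg x,y [-0.8101  0.668 ] 0.0023784261300780637
scene 363 axis at foot [0.6821 0.1153] slope deg x,y [-0.349   0.1053] 0.0010623639202132363
```

View pics/wrist13.png

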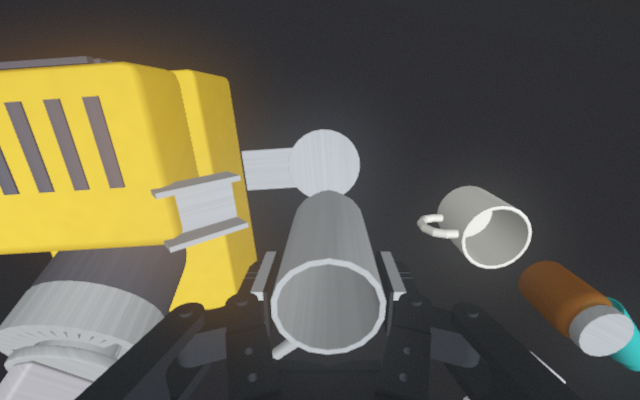

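View pics/scene13.png

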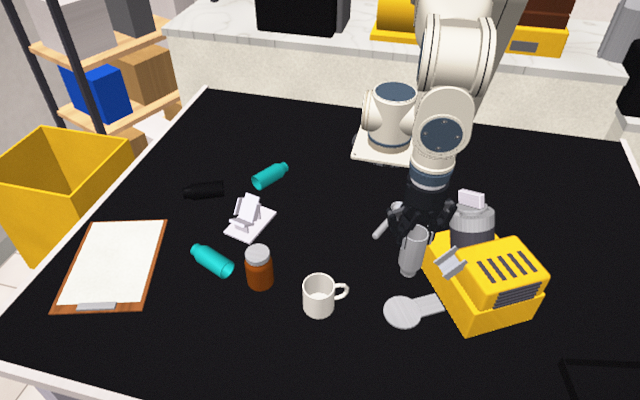

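View pics/side13.png

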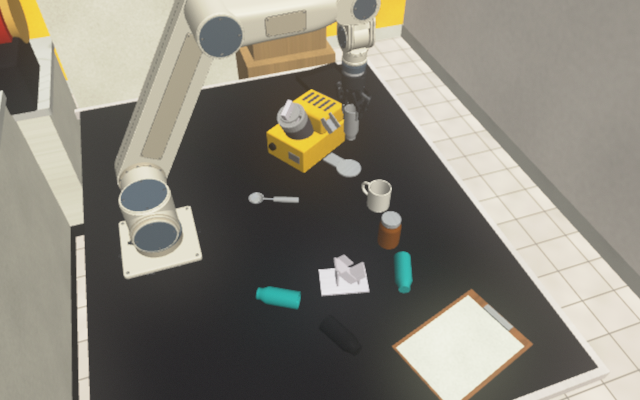

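```bash
python3 - <<'E'
from h import *; from bench import monitor
from scipy.optimize import least_squares
p,d,ci,s=pickle.load(open('d13.pkl','rb'))['wrist']; W=cloud(d,ci); a=0
m=(np.hypot(W[...,0]-.684,W[...,1]-.122)<.06)&(W[...,2]>.003)&(W[...,2]<.014); P=W[m]; print(len(P),np.median(P[:,2]))
c=np.array([.684,.122])
for it in range(6):
    q=P[:,:2]-c; th=np.degrees(np.arctan2(q[:,1],q[:,0]));B=[]
    for t in range(-180,180,6):
        if abs((t-121+180)%360-180)<40: continue
        k=abs((th-t+180)%360-180)<3
        if k.sum()>4 and np.hypot(*q[k].T).max()>.038: B.append(P[k][np.argmax(np.hypot(*q[k].T)),:2])
    B=np.array(B);g=least_squares(lambda z:np.hypot(B[:,0]-z[0],B[:,1]-z[1])-z[2],[*c,.045],loss='soft_l1',f_scale=.001).x;c=g[:2]
print(len(B),g)
s=monitor.sense(); 
for z in(.13,.104,.1): print(delta(s,(.6842,.1215,z),Rdown(-62)))
# chute extents from depth
D=pickle.load(open('d0.pkl','rb'))['scene'];W=cloud(D[1],D[2]);u=np.array([.515,-.857]);
P=W[240:280,430:470].reshape(-1,3);rgb=D[0][240:280,430:470].reshape(-1,3).astype(int);k=(rgb.max(1)-rgb.min(1)<30)&(rgb.min(1)>90)&(P[:,2]>.1);Q=P[k];print('chute',Q.min(0),Q.max(0),'nearest to plate axis',np.hypot(Q[:,0]-.684,Q[:,1]-.122).min())
E
```

```text
4214 0.007528364485896999
41 [0.68581682 0.12423781 0.04422111]
(array([ 0.004,  0.019, -0.456]), array([0.001, 0.002, 0.002]))
(array([ 0.004,  0.019, -0.56 ]), array([0.001, 0.002, 0.002]))
(array([ 0.004,  0.019, -0.576]), array([0.001, 0.002, 0.002]))
chute [0.56027475 0.16978574 0.12484968] [0.67547175 0.23266904 0.18718191] nearest to plate axis 0.06441619430088891
```

```bash
python3 -m inch '[[[0.004,0.01,-0.2,0,0.001,0.002,1],[0.004,0.01,-0.4,0,0.001,0.002,1],[0.004,0.01,-0.46,0,0.001,0.002,1],[0.004,0.01,-0.46,0,0.001,0.002,1],[0.004,0.01,-0.46,0,0.001,0.002,1]]]'; python3 chk.py 14;  python3 - <<'E'
from h import *; from bench import monitor
s=monitor.sense(); print(delta(s,(.685,.123,.103),Rdown(-62)))
E
```

```text
time_s: 18.77
ee_pos: [0.6851, 0.1203, 0.1296]
orientation: [[0.004, 0.47, -0.883], [-0.002, -0.883, -0.47], [-1.0, 0.003, -0.003]]
ft_force: [-0.6, -0.5, -0.8]
gripper_width: 0.0492
18.775 [  3.1018  31.4064  11.4225  69.7892  -0.1071 155.0859] [-0.5925 -0.48   -0.8329] 0.04917839251104219 [0.6851 0.1203 0.1296]
side 141 axis at foot [0.6876 0.1217] slope deg x,y [-1.8164  0.3978] 0.0026837190315944005
scene 307 axis at foot [0.6825 0.1196] slope deg x,y [ 0.9999 -0.2844] 0.001221144067936294
(array([ 0.001,  0.01 , -0.103]), array([ 0.001,  0.001, -0.   ]))
```

View pics/wrist14.png

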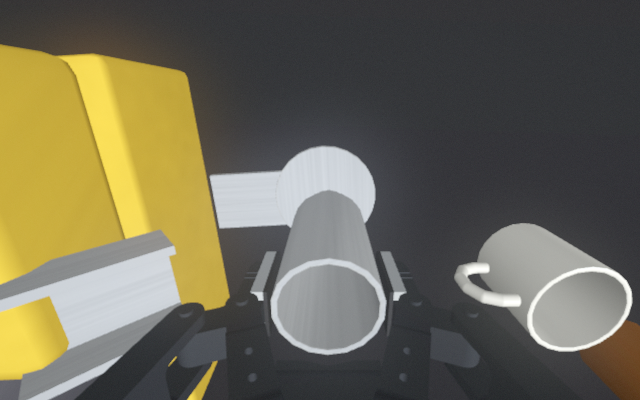

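```bash
python3 -m inch '[[[0,0.01,-0.06,0,0,0,1],[0,0.01,-0.095,0,0,0,1],[0,0.01,-0.1,0,0,0,1],[0,0.01,-0.1,0,0,0,1]]]'; python3 chk.py 15
```

```text
time_s: 19.42
ee_pos: [0.6839, 0.1229, 0.1017]
orientation: [[-0.0, 0.47, -0.883], [-0.002, -0.883, -0.47], [-1.0, 0.002, 0.001]]
ft_force: [0.1, 0.3, -1.9]
gripper_width: 0.0491
19.425 [  3.3226  32.3376   8.9133  66.5879  -0.1054 155.2952] [ 0.0896  0.2603 -1.8525] 0.04905461593316331 [0.6839 0.1229 0.1017]
side 135 axis at foot [0.683  0.1245] slope deg x,y [1.6493 0.431 ] 0.002456973179404006
scene 311 axis at foot [0.6815 0.1222] slope deg x,y [ 1.2356 -0.3404] 0.0012604603757465462
```

No contact yet. Lowering in 1 mm steps.

```bash
python3 -m inch '[[[0.002,0,-0.004,0,0,0,1],[0.002,0,-0.008,0,0,0,1],[0.002,0,-0.008,0,0,0,1]]]'; python3 -m inch '[[[0,0,-0.004,0,0,0,1],[0,0,-0.008,0,0,0,1],[0,0,-0.008,0,0,0,1]]]'
```

```text
time_s: 19.95
ee_pos: [0.6845, 0.1229, 0.1001]
orientation: [[0.001, 0.47, -0.883], [-0.002, -0.883, -0.47], [-1.0, 0.002, 0.0]]
ft_force: [-0.8, 0.3, -0.2]
gripper_width: 0.049
time_s: 20.32
ee_pos: [0.685, 0.1231, 0.0999]
orientation: [[0.003, 0.47, -0.883], [-0.001, -0.883, -0.47], [-1.0, 0.003, -0.002]]
ft_force: [-2.9, 0.3, 11.1]
gripper_width: 0.049
```

Contact at 11 N, at the expected height. I ease off, open part way, and rise.

```bash
python3 -m inch '[[[0,0,0.005,0,0,0,1],[0,0,0.005,0,0,0,1]]]'; python3 -m inch '[[[0,0,0,0,0,0,-0.2],[0,0,0,0,0,0,-0.45],[0,0,0,0,0,0,-0.5],[0,0,0,0,0,0,-0.5]]]';  python3 - <<'E'
from h import *; from bench import monitor,cams
s=monitor.sense(); print(s['ft_force'],s['gripper_width'])
p,d=cams.snapshot('wrist');cv2.imwrite('pics/w16.png',p[:,:,::-1])
E
```

```text
time_s: 20.58
ee_pos: [0.6848, 0.123, 0.1]
orientation: [[0.002, 0.47, -0.883], [-0.002, -0.883, -0.47], [-1.0, 0.002, -0.001]]
ft_force: [-0.5, 0.8, 6.2]
gripper_width: 0.0492
time_s: 21.08
ee_pos: [0.6844, 0.1229, 0.099]
orientation: [[-0.0, 0.47, -0.883], [-0.002, -0.883, -0.47], [-1.0, 0.002, 0.001]]
ft_force: [-0.5, -0.4, 0.0]
gripper_width: 0.0637
[-0.49192414 -0.44481956  0.03089667] 0.06366606734331813
```

View pics/w16.png

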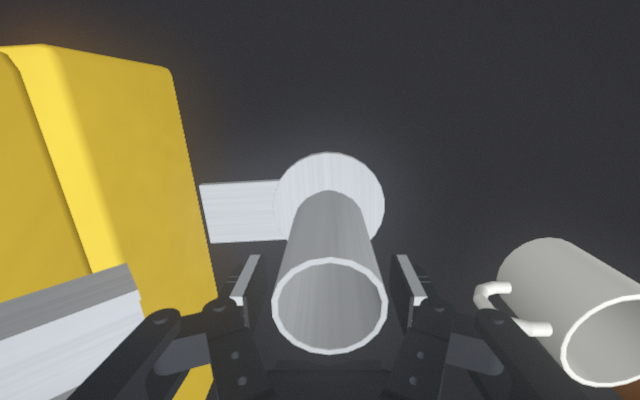

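The cup stands free in the middle of the plate, with clearance on both pads. I go straight up, then check.

```bash
python3 -m inch '[[[0,0,0.06,0,0,0,-0.5],[0,0,0.2,0,0,0,-0.5],[0,0,0.45,0,0,0,-0.5],[0,0,0.8,0,0,0,-0.5],[-0.3,-0.3,0.9,0,0,0,-0.5],[-0.6,-0.6,0.9,0,0,0,-0.5],[-0.6,-0.6,0.9,0,0,0,-0.5],[-0.6,-0.6,0.9,0,0,0,-0.5]]]'; python3 - <<'E'
from h import *; from bench import monitor,cams
from scipy.optimize import least_squares
np.set_printoptions(precision=4,suppress=True)
print(monitor.sense()['ft_force']); D={}
for n in('scene','side','wrist'):
    ci=cams.camera_info(n);p,d=cams.snapshot(n);cv2.imwrite(f'pics/{n}17.png',p[:,:,::-1]);W=cloud(d,ci);rgb=p.astype(int)
    k=(rgb.max(2)-rgb.min(2)<25)&(rgb.min(2)>60)&(np.hypot(W[...,0]-.685,W[...,1]-.123)<.04)&(W[...,2]>.045)&(W[...,2]<.124);Q=W[k]
    if len(Q)>80:
        f=least_squares(lambda z:np.hypot(Q[:,0]-z[0]-z[1]*Q[:,2],Q[:,1]-z[2]-z[3]*Q[:,2])-.025,[.685,0,.123,0],loss='soft_l1',f_scale=.002).x
        kk=k=(np.hypot(W[...,0]-.685,W[...,1]-.123)<.04)&(W[...,2]>.045)&(W[...,2]<.16);print(n,len(Q),'foot',f[[0,2]]+.008*f[[1,3]],'slope',np.degrees(f[[1,3]]),'top z',np.percentile(W[kk][:,2],98))
    a,l=axes();rel=W-PORT;h=rel@a;r=np.linalg.norm(rel-h[...,None]*a,axis=-1);u=np.cross(l,a)
    k=(h>.04)&(h<.06)&(r<.045)
    if k.sum()>20: print(' bar h',np.median(h[k]),cv2.minAreaRect(np.c_[rel[k]@l,rel[k]@u].astype(np.float32)))
E
```

```text
time_s: 22.12
ee_pos: [0.5323, -0.0285, 0.3265]
orientation: [[0.003, 0.469, -0.883], [-0.003, -0.883, -0.469], [-1.0, 0.004, -0.001]]
ft_force: [0.7, -0.0, 0.5]
gripper_width: 0.0642
[ 0.6629 -0.0248  0.5248]
scene 715 foot [0.6818 0.1224] slope [ 2.0431 -0.4508] top z 0.1283046319104282
 bar h 0.04688039234740998 ((-0.003125975839793682, 0.0007584989070892334), (0.06363210082054138, 0.01900652050971985), 75.23106384277344)
side 313 foot [0.6865 0.126 ] slope [-0.5075 -1.2004] top z 0.12851808694097921
 bar h 0.04565757191539459 ((-0.0018434925004839897, -0.0009650513529777527), (0.06394403427839279, 0.023588497191667557), 72.83972930908203)
wrist 378 foot [0.685 0.124] slope [-0.0126 -0.2028] top z 0.0952715297292099
 bar h 0.046636862362090616 ((-0.01197643019258976, -0.021498750895261765), (0.014193926937878132, 0.027172725647687912), 28.694704055786133)
```

View pics/scene17.png

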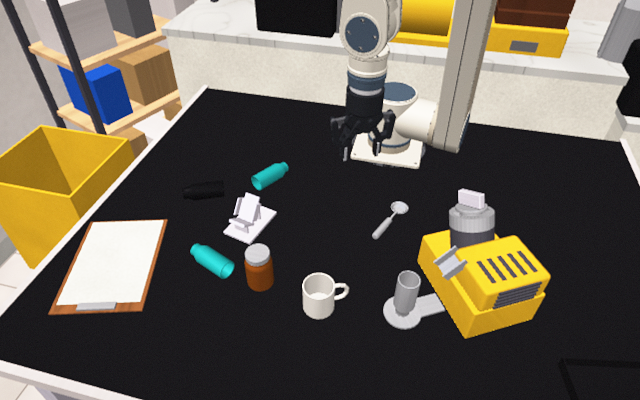

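View pics/wrist17.png

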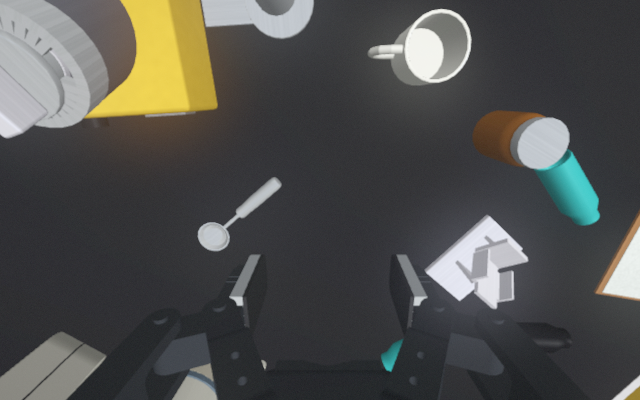

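The cup stands upright on the plate at (405,300), its top at 0.128 m (8 + 120 mm). The cover is still locked at 75°, and the jar, mug and scoop haven't moved.

```bash
python3 -c "
from bench import ticket
print(ticket.job_done())"
```

```text
the job is handed in; nothing more can be done
None
```

The job is done and handed in at about 22 s. The mill is closed with the cover, and the cup stands upright on the catch plate.

- **Cover:** I pushed it in along the slots to about 8.5 mm above the rim face and turned it 75° clockwise. The spring then lifted it into the notches, and a pull of about 9 N held before I let go. Afterwards the flange measured 14.2 mm above the face and the bar about 75° from the slots.
- **Cup:** I lifted it from the rack, turned it upright and set it down until I felt light contact. Its top is at 0.128 m, which matches 8 + 120 mm. The cameras put its foot within about 4 mm of the plate centre.
- **Bystanders:** The jar, mug and scoop look unmoved in the pictures, and the robot was touching nothing at the end.

**Checks that disagreed:**
- The cameras differed by 1–2° on the cup's tilt and by up to 5 mm in position. I went by the top height and the wrist camera, which showed about 0.2° of tilt.
- The plate centre came out 2–4 mm apart between cameras, so I aimed for the average.
- The last wrist check of the bar angle (29°) is not usable, because only part of the bar was in the picture. The scene and side cameras gave 75° and 73°.

**One slip:** an early turn the wrong way ran joint 6 into its limit and pulled the arm in. It touched nothing, and I turned it back.

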